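Change the pack of slides at the back of the staining caddy

TASK

The pack of slides lying at the back of the grey staining caddy is used up, but the staining jar and the specimen cup stand in front of it: first lift both out and stand them upright on the steel tray. Then put the used pack flat in the cardboard carton and lay the fresh pack from the counter flat in the trough where the used one was, and put the jar and the cup back upright, each down in the bay it came from. Do not tip the jar or the cup, and leave the tube rack and the petri dish alone.

Things in the scene. Friction and masses are not known exactly. Their poses are not given: they have to be found in the camera images.
- caddy: Grey plastic bench organiser, fixed, 134 (its x, away from robot at yaw 0) x 182 mm (y). Origin: centre of underside, counter height. Floor 4 mm thick. Front: two bays 77 x 85 mm, centres (-24.5, +44) and (-24.5, -44) mm. Back: trough 46 (x) x 94 (y), centre (40, 0). Tops above counter: ridges round bays and trough and the back lip 9 mm (3-4 thick), front wall 24, sides and trough ends 32.
- jar: Square staining jar with flat blue-green lid (stays on): clear body 58 x 58 mm, 86 high; lid 64 x 64 from 86 to 96, knob to 104. Origin: centre of underside, z up, x and y square to its sides. 0.15-0.3 kg, loose. Starts in either front bay, about square to it, close to cup and pack, underside 4 mm above the counter. Grasp with one finger in front and one behind, 50-80 mm up.
- cup: Round white specimen cup with white screw lid (stays on): slightly tapered body, up to 56 mm across, 58 high; lid 63 mm across from 58 to 69 mm up. Origin: centre of underside, z up. 0.06-0.11 kg, loose. Starts in the other front bay, 6 to 13 mm from the jar, underside 4 mm above the counter. Grasp round the lid, one finger in front and one behind.
- old_pack: Used pack of slides: small pale lilac box, 32 (its x) x 80 (its y) x 27 mm high, the one that starts in the caddy's trough, long side along caddy y, underside 4 mm above the counter. Origin: centre of underside. 0.1 kg, loose. Grasp across its 32 mm; with the fingertips 9 mm or more above its underside they clear ridge and back lip.
- fresh_pack: Fresh pack of slides: same kind of box, 32 (its x) x 80 (its y) x 27 mm high, the one that starts on the bare counter to the right of the caddy. Origin: centre of underside. 0.2-0.3 kg, loose. Grasp across its 32 mm. In the trough its long side lies along caddy y, either way round.
- tray: Flat stainless steel instrument tray, fixed, 96 (its x) x 200 mm (its y): floor 3 mm thick, rim 12 mm high and 4 thick. Origin: centre of underside, counter height. Room for jar and cup side by side along its y (for instance at +50 and -50 mm).
- carton: Shallow open brown cardboard carton for empties, fixed, 100 (its x) x 146 mm (its y) outside, 26 high, walls and floor 3 mm. Origin: centre of underside, counter height. Inside 94 x 140 mm: a pack lies flat in it with its 80 mm along the carton's y, with room for fingers.
- tube_rack: White rack with capped blood tubes, 52 x 150 x 88 mm, behind the caddy. Bystander: leave alone. Origin: centre of its underside.
- petri: Flat round petri dish with lid, 90 mm across, 14 mm high, behind the caddy. Bystander: leave alone. Origin: centre of its underside.
Mind the look-alikes: they are no part of the job. What is meant by the cup is not orange, and is the larger of those in its own colour.

How it is judged (in metres and radians):
On the way, in this order (a step that is already met when the one before it is completed fails the run):
1. jar and cup both stand upright and released on the steel tray (x of jar in the frame of tray between -0.045 and 0.045 m and y of jar in the frame of tray between -0.095 and 0.095 m and z of jar in the frame of tray between -0.002 and 0.01 m and angle between each of jar, cup's own z axis and vertical below 0.08 rad and contact force between each of jar, cup and the fingers below 0.05 N and linear speed of each of jar, cup below 0.02 m/s and x of cup in the frame of tray between -0.045 and 0.045 m and y of cup in the frame of tray between -0.095 and 0.095 m and z of cup in the frame of tray between -0.002 and 0.01 m), for 0.2 s.
2. the used pack lies flat in the carton and the fresh pack lies flat in the caddy's trough (x of old_pack in the frame of carton between -0.047 and 0.047 m and y of old_pack in the frame of carton between -0.07 and 0.07 m and z of old_pack in the frame of carton between -0.002 and 0.008 m and angle between old_pack's own z axis and vertical below 0.12 rad and contact force between each of old_pack, fresh_pack and the fingers below 0.05 N and linear speed of each of old_pack, fresh_pack below 0.02 m/s and x of fresh_pack in the frame of caddy between 0.03 and 0.05 m and y of fresh_pack in the frame of caddy between -0.012 and 0.012 m and z of fresh_pack in the frame of caddy between 0.001 and 0.0065 m and angle between the y axis of fresh_pack and the y axis of caddy, either way round below 0.3 rad and angle between fresh_pack's own z axis and vertical below 0.05 rad), for 0.2 s.
At the end, for the whole second after the job is handed in: Used pack flat in the carton; fresh pack flat in the trough (10 mm in caddy x, 12 mm in y of its centre, within 0.3 rad); jar and cup upright (0.05 rad) on the floor of the bay each started in, within 30 mm of where it stood; all released and at rest (all of step 2 and distance of each of jar, cup from where it was at the start of the episode below 0.03 m and angle between each of jar, cup's own z axis and vertical below 0.05 rad and contact force between each of jar, cup and the fingers below 0.05 N and z of jar in the frame of caddy between 0.001 and 0.0065 m and linear speed of each of jar, cup below 0.02 m/s and z of cup in the frame of caddy between 0.001 and 0.0065 m); the robot touches nothing.
It fails at once if the jar is tipped (angle between jar's own z axis and vertical above 0.6 rad).
It fails at once if the cup is tipped (angle between cup's own z axis and vertical above 0.6 rad).
It fails at once if the tube rack is disturbed (distance of tube_rack from where it was at the start of the episode above 0.02 m).
It fails at once if the petri dish is disturbed (distance of petri from where it was at the start of the episode above 0.02 m).
It also fails if it takes over 128 s, if anything falls off the work surface, if the arm or the gripper's body presses on something with over 40 N, if the wrist force passes 120 N, or if a joint passes its speed limit or range.

ROBOT

A 6-joint arm with a two-finger parallel gripper is mounted at the origin on a cart in front of the work surface, level with it; the furniture and walls round the work are solid. World frame = base frame: x ahead of the robot, y to its left, z up, the work surface at z = 0. Lengths are in m, angles in degrees, forces in N, time in s.
With the tool pointing down it reaches from about 0.25 to 0.725 m from the base axis. Payload 9.7 kg.
Tool frame: the origin (TCP) lies at the very end of the fingers, on their centre line; the grasp point (between the pads) lies 19 mm behind it; z points along the fingers, y is the direction in which the jaws open and shut (so a half turn about z gives the same grasp; the last joint's range is limited). The gripper opens to 85 mm and grips with 20 to 120 N. Pads are 22 mm wide; open, the fingers measure 114 mm over their backs; the gripper's body (76 mm by 85 mm) begins 54 mm behind the grasp point. The pads swing forward as they close: fully open they stand 13 mm farther back than shut.
Start: joints at [-67.895, 4.979, 10.078, 95.1, 0, 90], TCP at [0.207, -0.51, 0.231] pointing down, gripper open.
Joint ranges: [-179.16, 179.16], [-48.56, 103.87], [-65.8, 70.77], [-126.05, 130.52], [-82.76, 87.17], [-180, 180]. Speed limits (degrees/s): [127.2, 127.2, 147.25, 180, 180, 180].

INTERFACE

Orientations are given as [roll, pitch, yaw] about the fixed x, y, z axes, in that order (R = Rz(yaw) Ry(pitch) Rx(roll)).
In Python, from workcell import bot gives the robot as it stands.
- The arm moves only by the shell command python3 -m pendant 'ROWS' [FORCE]. ROWS is JSON, a list that holds one entry, the list of rows, each a list of 7 numbers: the shift along the tool's x, y, z in cm, then the turn, a rotation vector about the tool's x, y, z in rad, then the opening in per cent of the stroke, from 0 (shut) to 100 (fully open). In form: [[[dx, dy, dz, ax, ay, az, gripper], ...]]. A call has 1 to 5 rows; each row shifts and turns the pose as measured when the row begins, along the tool's axes as they then stand; what a row does not reach is not made up. A row lasts 1/12 s, in which the tool goes at most 41.7 mm and 7.16 degrees, less where a joint would pass 70% of its speed; a pose out of reach is approached as far as the arm can. A call with a gripper value outside its range is refused whole. The fingers move at their own pace and stop on an object; FORCE is the grip in N (left out, the last holds). Time passes only in rows, so rows that do not move let the fingers close. It gives the time, the measured TCP pose, the force and the opening at its end, in the units of the state.
- bot.get_obs(): the state, without advancing time (a new reading comes with each control period).
- bot.camera(name): name is "scene" or "top" or "wrist"; returns the picture (384x512x3 uint8, red, green, blue); there is no depth.
- bot.get_calibration(name): a dict with "intrinsics" (3x3 intrinsics, pixels), "D" ([k1, k2, p1, p2, k3] as OpenCV has them; the pictures are not rectified), "pose" (4x4, takes a point from camera to world coordinates); the wrist camera has in their place "T_tool_cam" (4x4, takes a point from camera to tool coordinates, whose origin is the TCP and whose axes are the flange's). Camera axes: x right, y down, z forward; pixel columns grow to the right and rows downward; lengths in m; the calibration is good to about 2 mm. A picture is of the moment at which its call begins: read the wrist's pose just before it. get_calibration takes no time and is no camera call.
- bot.job_done(): hands the job in, once; it reports no verdict.
Trained networks look in the newest picture that a camera, given by its name, has taken for a name from the list of things; names that differ only in an ending like _2 or _b are one class to them, and where a whole thing is asked for, a point or a joint stands for the part that bears it (a point fixed in the world has none). Each returns a list of dicts, best first, with "confidence" (0 to 1); they miss things now and then, are a little off and sometimes report something else, mostly with a low value. They report only what shows in the picture. A call takes as long as a camera call. They do not tell look-alikes from the thing itself.
- bot.masks_of(camera, thing): "pixels" (384x512 bool, what is visible of it) and "extent" ([left, top, right, bottom] in pixels, round what is visible of it).
- bot.mark_of(camera, thing): "uv" ([column, row] in pixels: a listed point, or the origin of a listed thing).
The state is a dict: "time": time; "q": joint angles; "qd": joint speeds; "joint_efforts": joint torques, N m; "ee_pos": TCP position; "tcp_rot": TCP orientation; "wrist_force": force on the tool from outside, world axes, zero at the start; "torque": the same for the moment, N m; "opening": finger opening in m.
Only numpy, scipy, OpenCV 4.12 (cv2) and the standard library are available. Lean on these libraries where they do the work, as an engineer would, in place of code of your own. Each camera call takes 0.05 s, during which the arm holds its last target. There are 200 camera calls.

## Working session

There is one attempt and no reset: what is moved stays moved. The work goes in short steps, Python scripts to look and compute and a shell command to move; the robot and the scene stay as the last step left them, time stands still between calls to the robot, and variables do not carry over. Pictures are saved under pics/ and viewed, about 12 in all and at most 16, crops included, and the job is handed in when it is done.

```bash
ls; mkdir -p pics; python3 - <<'E'
from workcell import bot
import cv2,numpy as np
o=bot.get_obs();print(o)
for c in("scene","top"):
    im=bot.camera(c);cv2.imwrite(f"pics/{c}0.png",im[:,:,::-1])
    k=bot.get_calibration(c);print(c,np.round(k["intrinsics"],1).tolist(),k["D"],np.round(k["pose"],3).tolist())
    for t in "caddy jar cup old_pack fresh_pack tray carton tube_rack petri".split():
        print(t,[(np.round(d["uv"],0).tolist(),round(d["confidence"],2)) for d in bot.mark_of(c,t)], [(np.round(d["extent"]).tolist(),round(d["confidence"],2)) for d in bot.masks_of(c,t)])
print(bot.get_calibration("wrist"))
print(bot.get_obs()["time"])
E
```

```text
pics
{'time': 0.0, 'q': array([-6.78963808e+01,  5.00960528e+00,  1.00341694e+01,  9.50987323e+01,
        4.04920212e-04,  9.00000551e+01]), 'qd': array([-0.08452434,  0.04563254, -0.01751964,  0.00764985,  0.01104122,
       -0.13386525]), 'joint_efforts': array([-1.99770700e-03, -5.20377374e+01,  4.64811337e+01,  1.59183552e-02,
       -6.51638879e-05, -3.27740565e-06]), 'ee_pos': array([ 0.20687206, -0.50936679,  0.23059486]), 'tcp_rot': array([-1.79925832e+02, -4.04848539e-04,  2.21035636e+01]), 'wrist_force': array([-0.42514905, -0.35962201,  0.31400589]), 'torque': array([0.02817983, 0.02988612, 0.04739105]), 'opening': 0.08570849670884648}
scene [[412.0, 0.0, 252.9], [0.0, 412.0, 194.6], [0.0, 0.0, 1.0]] [-0.06187878  0.          0.          0.          0.        ] [[-0.765, -0.351, 0.54, 0.037], [-0.644, 0.42, -0.639, 0.652], [-0.003, -0.837, -0.548, 0.645], [0.0, 0.0, 0.0, 1.0]]
caddy [([206.0, 255.0], 0.81)] [([156.0, 215.0, 252.0, 288.0], 0.86), ([257.0, 204.0, 280.0, 229.0], 0.56)]
jar [([196.0, 265.0], 0.7), ([209.0, 252.0], 0.19)] [([176.0, 222.0, 219.0, 276.0], 0.78)]
[... 1464 characters left out ...]
252.0, 149.0], 0.92)]
petri [([150.0, 144.0], 0.73)] [([138.0, 127.0, 167.0, 160.0], 0.67)]
{'intrinsics': array([[271.17000055,   0.        , 254.06070346],
       [  0.        , 271.17000055, 191.64019425],
       [  0.        ,   0.        ,   1.        ]]), 'D': array([-0.02582582,  0.        ,  0.        ,  0.        ,  0.        ]), 'T_tool_cam': array([[-8.19329247e-04, -9.44772938e-01, -3.27724617e-01,
         8.51902403e-02],
       [ 9.99999460e-01, -9.83641317e-04,  3.35613765e-04,
        -2.79165848e-04],
       [-6.39442277e-04, -3.27724165e-01,  9.44773234e-01,
        -1.44032439e-01],
       [ 0.00000000e+00,  0.00000000e+00,  0.00000000e+00,
         1.00000000e+00]])}
1.9
```

```bash
cat > h.py <<'E'
from workcell import bot
import numpy as np,cv2
from scipy.spatial.transform import Rotation as R
def cam(c):
    k=bot.get_calibration(c)
    if c!="wrist": return k["intrinsics"],k["D"],np.array(k["pose"])
    o=bot.get_obs();T=np.eye(4);T[:3,:3]=R.from_euler("xyz",o["tcp_rot"],degrees=True).as_matrix();T[:3,3]=o["ee_pos"]
    return k["intrinsics"],k["D"],T@k["T_tool_cam"]
def px2w(C,uv,z):
    K,D,T=C
    n=cv2.undistortPoints(np.array(uv,float).reshape(-1,1,2),K,D).reshape(-1,2)
    d=np.c_[n,np.ones(len(n))]@T[:3,:3].T
    return T[:3,3]+d*((z-T[2,3])/d[:,2])[:,None]
def w2px(C,P):
    K,D,T=C;Ti=np.linalg.inv(T)
    return cv2.projectPoints(np.array(P,float).reshape(-1,1,3),cv2.Rodrigues(Ti[:3,:3])[0],Ti[:3,3],K,D)[0].reshape(-1,2)
def goto(p,yaw,roll=180,pitch=0):
    "rows (cm, rad) from the measured pose to TCP p, tool down with yaw: total shift in current tool axes, and rotvec"
    o=bot.get_obs();A=R.from_euler("xyz",o["tcp_rot"],degrees=True);B=R.from_euler("xyz",[roll,pitch,yaw],degrees=True)
    d=A.inv().apply(np.array(p)-o["ee_pos"])*100
    return np.round(d,2),np.round((A.inv()*B).as_rotvec(),3)
E
python3 - <<'E'
import sys;sys.path.insert(0,'.')
from h import *
C=cam("top")
for n,uv,z in [("old",(160,190),.004),("fresh",(236,213),0),("tray",(259,261),0),("carton",(320,260),0),("cupA",(192,248),0),("cupB",(173,212),.004),("cupC",(211,178),0),("jar",(148,213),.004),("caddy",(159,191),0),("petri",(150,144),0),("rack",(220,137),0)]:print(n,px2w(C,uv,z).round(3))
a=cv2.imread("pics/scene0.png");b=cv2.imread("pics/top0.png")
a=cv2.resize(a[150:300,120:400],None,fx=2.8,fy=2.0*1.4);b=cv2.resize(b[100:300,110:370],None,fx=3,fy=3)
cv2.imwrite("pics/a.png",a);cv2.imwrite("pics/b.png",b)
E
```

```text
old [[0.627 0.164 0.004]]
fresh [[ 0.565 -0.055  0.   ]]
tray [[ 0.43  -0.122  0.   ]]
carton [[ 0.435 -0.296  0.   ]]
cupA [[0.464 0.068 0.   ]]
cupB [[0.564 0.124 0.004]]
cupC [[0.665 0.019 0.   ]]
jar [[0.56  0.196 0.004]]
caddy [[0.625 0.167 0.   ]]
petri [[0.763 0.199 0.   ]]
rack [[ 0.787 -0.005  0.   ]]
```

View pics/a.png

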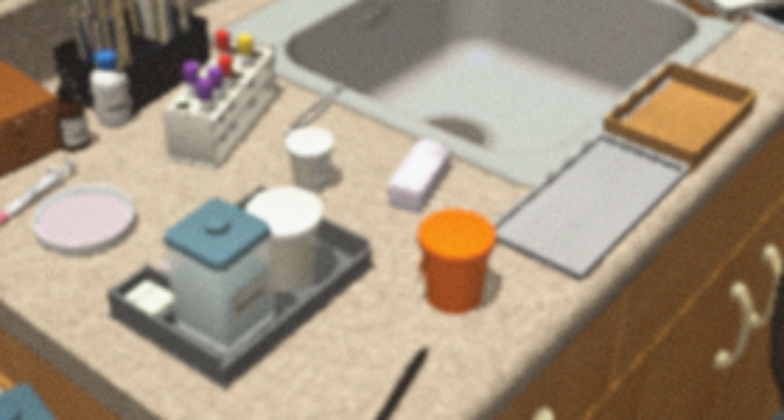

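View pics/b.png

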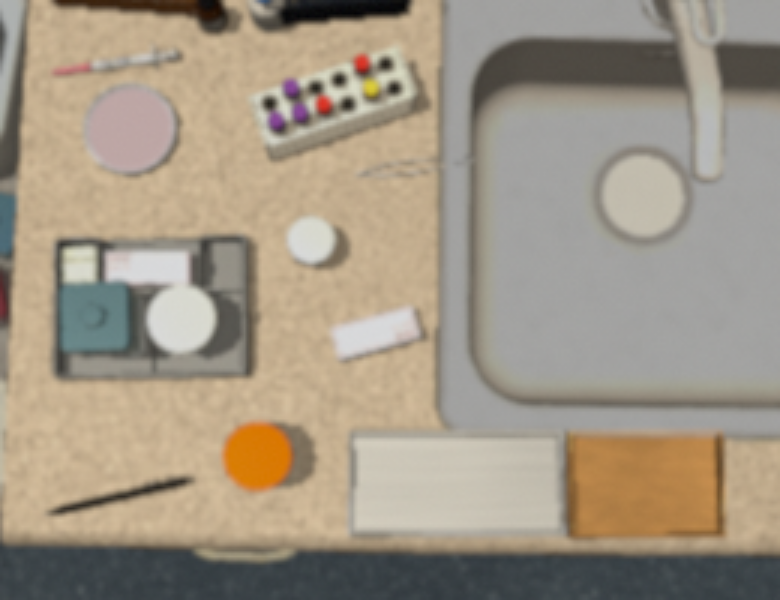

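The cup candidates in the top image are the orange one at (192,248), the small white one at (211,178), and the large white one in the caddy at (173,212). I choose the large white one. The jar is on the left at (143,205) and the old pack in the trough at (160,190). The small cream box at (137,188) is a look-alike, and the fresh pack is at (236,213). I'll move over the caddy with yaw 90 and look from near.

```bash
P="python3 -m pendant"
python3 -m pendant '[[[0,0,0,0,0,-0.12,100],[0,0,0,0,0,-0.12,100],[0,0,0,0,0,-0.12,100],[0,0,0,0,0,-0.12,100],[0,0,0,0,0,-0.12,100]]]' 40
python3 -m pendant '[[[0,0,0,0,0,-0.12,100],[0,0,0,0,0,-0.12,100],[0,0,0,0,0,-0.12,100],[0,0,0,0,0,-0.12,100],[0,0,0,0,0,-0.12,100]]]'
python3 -m pendant '[[[2.5,2.5,0,0,0,0,100],[2.5,2.5,0,0,0,0,100],[2.5,2.5,0,0,0,0,100],[2.5,2.5,0,0,0,0,100],[2.5,2.5,0,0,0,0,100]]]'
python3 - <<'E'
from h import *
print(goto([.56,.18,.25],90))
E
```

```text
time: 2.32
ee_pos: [0.207, -0.5096, 0.2313]
tcp_rot: [180.0, -0.0, 57.6]
wrist_force: [0.3, 0.9, -0.6]
opening: 0.0853
time: 2.73
ee_pos: [0.207, -0.5096, 0.2313]
tcp_rot: [-180.0, -0.0, 93.4]
wrist_force: [-0.4, -0.5, 1.1]
opening: 0.0853
time: 3.15
ee_pos: [0.3229, -0.3762, 0.2296]
tcp_rot: [-179.9, -0.0, 93.6]
wrist_force: [1.1, -1.0, 0.3]
opening: 0.0854
(array([54.04, 27.12, -2.08]), array([-0.001,  0.   ,  0.062]))
```

```bash
python3 -m pendant '[[[3.6,1.8,-0.15,0,0,0.062,100],[3.6,1.8,-0.15,0,0,0,100],[3.6,1.8,-0.15,0,0,0,100],[3.6,1.8,-0.15,0,0,0,100],[3.6,1.8,-0.15,0,0,0,100]]]'
python3 -m pendant '[[[3.6,1.8,-0.15,0,0,0,100],[3.6,1.8,-0.15,0,0,0,100],[3.6,1.8,-0.15,0,0,0,100],[3.6,1.8,-0.15,0,0,0,100],[3.6,1.8,-0.15,0,0,0,100]]]'
python3 -m pendant '[[[3.6,1.8,-0.15,0,0,0,100],[3.6,1.8,-0.15,0,0,0,100],[3.6,1.8,-0.15,0,0,0,100],[3.6,1.8,-0.15,0,0,0,100],[0,0,0,0,0,0,100]]]'
python3 - <<'E'
from h import *
C=cam("wrist");im=bot.camera("wrist")
for t,z in [("caddy",0),("jar",.004),("cup",.004),("old_pack",.004),("tray",0),("fresh_pack",0)]:
    print(t,[(np.round(d["uv"]).tolist(),px2w(C,d["uv"],z)[0].round(4).tolist(),round(d["confidence"],2)) for d in bot.mark_of("wrist",t)],[(np.round(d["extent"]).tolist(),round(d["confidence"],2)) for d in bot.masks_of("wrist",t)])
cv2.imwrite("pics/w1.png",cv2.resize(im[:,:,::-1],None,fx=1.5,fy=1.5))
E
```

```text
time: 3.57
ee_pos: [0.4136, -0.1885, 0.2367]
tcp_rot: [-180.0, 0.0, 89.7]
wrist_force: [0.5, 0.2, -1.0]
opening: 0.0852
time: 3.98
ee_pos: [0.5054, -0.0015, 0.2458]
tcp_rot: [179.8, 0.1, 89.7]
wrist_force: [0.5, -1.3, 0.4]
opening: 0.0858
time: 4.4
ee_pos: [0.5804, 0.1537, 0.2506]
tcp_rot: [179.8, 0.0, 90.0]
wrist_force: [1.6, 0.1, 0.1]
opening: 0.0855
caddy [([264.0, 151.0], [0.5964, 0.1639, 0.0], 0.83), ([383.0, 133.0], [0.7683, 0.1914, 0.0], 0.75)] [([208.0, 84.0, 312.0, 221.0], 0.66), ([355.0, 97.0, 423.0, 167.0], 0.22)]
jar [([249.0, 127.0], [0.5747, 0.1999, 0.004], 0.71)] [([217.0, 104.0, 280.0, 167.0], 0.72), ([228.0, 167.0, 275.0, 215.0], 0.48)]
cup [([253.0, 180.0], [0.58, 0.1208, 0.004], 0.94), ([172.0, 222.0], [0.4523, 0.0527, 0.004], 0.61), ([298.0, 244.0], [0.6545, 0.0109, 0.004], 0.58), ([173.0, 309.0], [0.4346, -0.1213, 0.004], 0.25)] [([287.0, 236.0, 316.0, 274.0], 0.89), ([230.0, 166.0, 273.0, 218.0], 0.64), ([139.0, 209.0, 192.0, 256.0], 0.6)]
old_pack [([288.0, 151.0], [0.6305, 0.1648, 0.004], 0.75)] [([274.0, 121.0, 300.0, 183.0], 0.64)]
tray [([170.0, 312.0], [0.4283, -0.132, 0.0], 0.66), ([385.0, 133.0], [0.7712, 0.1907, 0.0], 0.59)] [([136.0, 263.0, 200.0, 349.0], 0.92)]
fresh_pack [([249.0, 274.0], [0.5728, -0.0501, 0.0], 0.79)] [([235.0, 253.0, 265.0, 307.0], 0.81)]
```

View pics/w1.png

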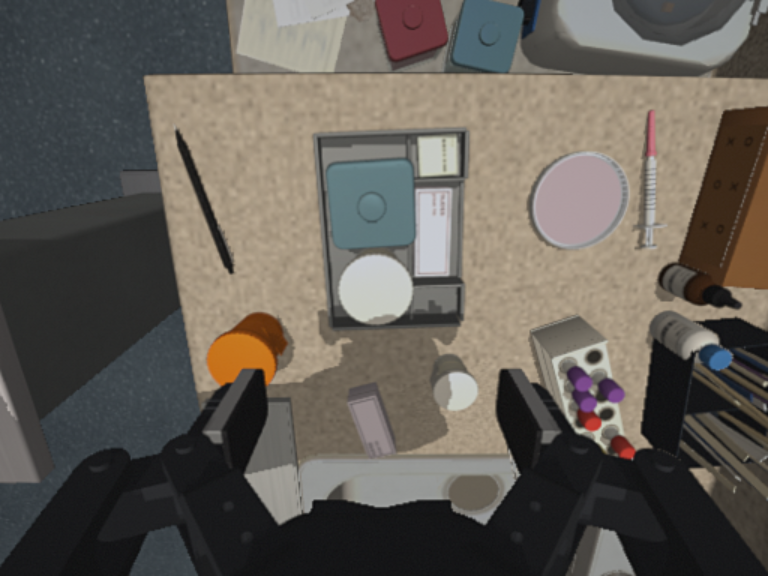

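The wrist view (1.5x pixels) shows the jar lid centred near (371,204), the cup lid at (376,289), the old pack at (433,231), and the fresh pack at (372,418), below right. Next I work out positions from the lids and caddy corners.

```bash
python3 - <<'E'
from h import *
C=cam("wrist")
def s(n,pts,z):
    p=px2w(C,np.array(pts)/1.5,z)[:,:2];print(n,p.round(4).tolist(),"mean",p.mean(0).round(4))
s("jarlid",[(327,163),(413,158),(414,246),(334,248)],.1)
s("knob",[(371,207)],.107)
s("cup",[(376,289),(376,254),(376,324),(339,289),(413,289)],.073)
s("cad sides L top: fl, bl",[(316,137),(467,130)],.032)
s("R side",[(331,327),(462,325)],.03)
s("back lip",[(466,178),(461,282)],.009)
s("packold",[(416,187),(453,187),(451,277),(414,275)],.031)
s("fresh",[(347,392),(374,384),(394,452),(366,455)],.027)
T=cam("top")
for n,uv,z in [("caddy corners",[(128.5,179.5),(193,179.5),(193,225.5),(129,225.5)],.03),("tray",[(227,245),(298,245),(296.5,278),(227.5,277.5)],.012),("carton",[(299.5,244.5),(350.5,244.5),(350.5,279),(299,278)],.026),("fresh",[(220,211),(247.5,203),(250.5,211.5),(224,220)],.027),("cup",[(170.3,206.5)],.073),("jarknob",[(141.5,205)],.108)]:
    p=px2w(T,uv,z)[:,:2];print(n,p.round(4).tolist(),"mean",p.mean(0).round(4))
E
```

```text
jarlid [[0.5426, 0.2219], [0.6027, 0.2249], [0.6047, 0.162], [0.5449, 0.1609]] mean [0.5737 0.1924]
knob [[0.5731, 0.1921]] mean [0.5731 0.1921]
cup [[0.5757, 0.1186], [0.576, 0.1491], [0.5754, 0.0863], [0.5445, 0.1189], [0.607, 0.1184]] mean [0.5757 0.1183]
cad sides L top: fl, bl [[0.526, 0.2406], [0.6533, 0.2455]] mean [0.5897 0.2431]
R side [[0.5304, 0.064], [0.66, 0.065]] mean [0.5952 0.0645]
back lip [[0.6596, 0.2045], [0.6608, 0.1028]] mean [0.6602 0.1537]
packold [[0.6114, 0.1986], [0.644, 0.1985], [0.6464, 0.1153], [0.6113, 0.1175]] mean [0.6283 0.1575]
fresh [[0.5434, -0.0131], [0.5721, -0.0035], [0.5936, -0.0926], [0.562, -0.0965]] mean [ 0.5678 -0.0514]
caddy corners [[0.6519, 0.2503], [0.6549, 0.0676], [0.5254, 0.0638], [0.5221, 0.2427]] mean [0.5886 0.1561]
tray [[0.4734, -0.0314], [0.4762, -0.2312], [0.3841, -0.2272], [0.3832, -0.0344]] mean [ 0.4292 -0.1311]
carton [[0.4773, -0.2335], [0.4788, -0.3775], [0.383, -0.3766], [0.3848, -0.2323]] mean [ 0.431 -0.305]
fresh [[0.5675, -0.0103], [0.5913, -0.087], [0.5675, -0.0957], [0.5424, -0.022]] mean [ 0.5672 -0.0537]
cup [[0.573, 0.1229]] mean [0.573  0.1229]
jarknob [[0.572, 0.1943]] mean [0.572  0.1943]
```

Position estimates from the two cameras agree to about 2–4 mm: jar (.573,.193), cup (.575,.120), tray (.430,-.131), carton (.431,-.305). Jar first.

```bash
python3 -m pendant '[[[2,-0.4,2.5,0,0,0,100],[2,-0.4,2.5,0,0,-0.02,100],[0,0,2.5,0,0,0,100],[0,0,2.5,0,0,0,100],[0,0,0,0,0,0,100]]]'
python3 - <<'E'
from h import *
C=cam("wrist");im=bot.camera("wrist")
cv2.imwrite("pics/w2.png",cv2.resize(im[:,:,::-1],None,fx=1.2,fy=1.2));print(goto([.573,.193,.05],91))
print([(np.round(d["extent"]).tolist(),round(d["confidence"],2)) for d in bot.masks_of("wrist","jar")])
print(w2px(C,[[.573,.193,.1],[.573,.193,.108]])*1.2)
E
```

```text
time: 5.47
ee_pos: [0.5723, 0.1885, 0.1516]
tcp_rot: [179.3, -0.0, 90.8]
wrist_force: [-1.4, -0.3, -1.2]
opening: 0.085
(array([ 0.44, -0.12, 10.43]), array([ 0.014, -0.001, -0.004]))
[([212.0, 144.0, 298.0, 237.0], 0.69)]
[[304.45622824 248.27808145]
 [304.59042822 253.14755401]]
```

View pics/w2.png

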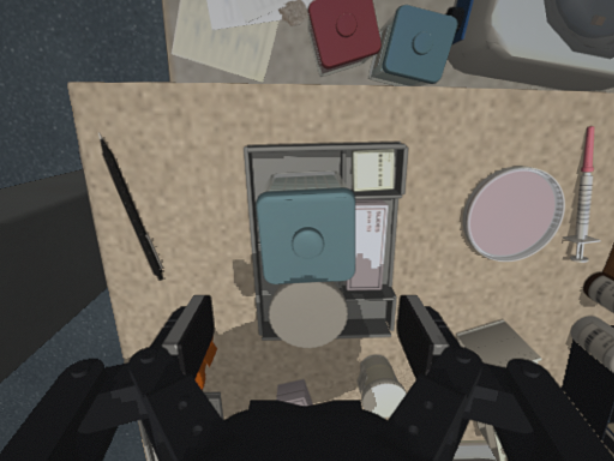

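```bash
python3 -m pendant '[[[0,0,0,0.012,0,0,100],[0,0,0,0,0,0,100]]]'
python3 - <<'E'
from h import *
C=cam("wrist");o=bot.get_obs();im=bot.camera("wrist");cv2.imwrite("pics/w3.png",im[:,:,::-1])
print(o["ee_pos"],o["tcp_rot"])
for t in("jar","cup","old_pack"):
  for d in bot.masks_of("wrist",t)[:2]:
    e=d["extent"];m=cv2.moments(d["pixels"].astype(np.uint8));print(t,e,d["confidence"])
    ys,xs=np.nonzero(d["pixels"]);print("low row",ys.max())
hsv=cv2.cvtColor(im,cv2.COLOR_RGB2HSV)
m=((hsv[...,0]>88)&(hsv[...,0]<108)&(hsv[...,1]>90)).astype(np.uint8);m[:120]=0;m[:,:190]=0;m[260:]=0;m[:,320:]=0
n,l,st,c=cv2.connectedComponentsWithStats(m);i=1+st[1:,4].argmax();print(st[i],c[i]);
cnt=cv2.findContours((l==i).astype(np.uint8),0,2)[0][0];r=cv2.minAreaRect(cnt);b=cv2.boxPoints(r);print(r,px2w(C,b,.1).round(4).tolist(),px2w(C,[r[0]],.1))
E
```

```text
time: 5.73
ee_pos: [0.5747, 0.1885, 0.1604]
tcp_rot: [179.6, -0.2, 90.7]
wrist_force: [0.8, 0.1, -0.2]
opening: 0.0856
[0.5746817  0.18847465 0.16041165] [ 1.79566705e+02 -1.63958247e-01  9.07375667e+01]
jar [214.6, 138.0, 297.4, 230.0] 0.7
low row 231
cup [295.1, 290.1, 334.3, 339.0] 0.89
low row 341
cup [163.6, 285.8, 181.8, 323.6] 0.68
low row 321
old_pack [283.8, 164.6, 320.3, 238.0] 0.75
low row 237Traceback (most recent call last):
  File "<stdin>", line 10, in <module>
ValueError: attempt to get argmax of an empty sequence
```

```bash
python3 - <<'E'
from h import *
C=cam("wrist");im=cv2.imread("pics/w3.png")
cv2.imwrite("pics/w3c.png",cv2.resize(im[110:300,180:350],None,fx=3,fy=3))
for y in(.19,.193,.196,.2):print(y,w2px(C,[[.573,y-.032,.1],[.573,y+.032,.1],[.573,y,.108]]).round(1).tolist())
print(w2px(C,[[.573-.032,.193,.1],[.573+.032,.193,.1]]).round(1).tolist())
E
```

```text
0.19 [[250.7, 241.6], [251.3, 168.3], [251.0, 210.5]]
0.193 [[250.7, 238.4], [251.4, 164.5], [251.0, 207.0]]
0.196 [[250.7, 235.3], [251.4, 160.7], [251.0, 203.4]]
0.2 [[250.8, 231.0], [251.4, 155.5], [251.1, 198.6]]
[[211.3, 202.9], [290.5, 203.6]]
```

View pics/w3c.png

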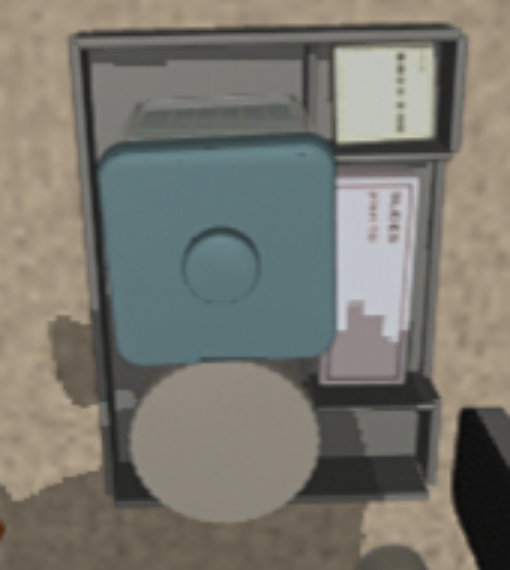

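```bash
python3 -m pendant '[[[0.8,0,2.5,0,0,0,100],[0,0,2.5,0,0,0,100],[0,0,2,0,0,0,100],[0,0,1,0,0,0,100],[0,0,0,0,0,0,100]]]'
python3 -m pendant '[[[0,0,0,0,0,0,100],[0,0,0,0,0,0,100]]]'
python3 -c "
from h import *
print(goto([.574,.197,.05],91))"
```

```text
time: 6.35
ee_pos: [0.5775, 0.1973, 0.081]
tcp_rot: [179.1, -0.3, 90.7]
wrist_force: [-0.9, -0.5, 0.3]
opening: 0.0855
time: 6.52
ee_pos: [0.5776, 0.1972, 0.0822]
tcp_rot: [179.1, -0.3, 90.7]
wrist_force: [-1.1, -0.2, -0.1]
opening: 0.0855
(array([-0.03, -0.41,  3.21]), array([ 0.015, -0.005, -0.006]))
```

```bash
python3 -m pendant '[[[0,-0.2,1.5,0.01,-0.005,0,100],[0,-0.2,1.3,0.005,0,0,100],[0,0,0.5,0,0,0,100],[0,0,0,0,0,0,100],[0,0,0,0,0,0,100]]]'
python3 -c "
from h import *
print(goto([.574,.197,.05],91));C=cam('wrist');im=bot.camera('wrist');cv2.imwrite('pics/w4.png',im[100:384,100:430,::-1])"
```

```text
time: 6.93
ee_pos: [0.5751, 0.1976, 0.0489]
tcp_rot: [179.8, -0.0, 90.7]
wrist_force: [-0.7, -0.9, -0.3]
opening: 0.0854
(array([-0.06, -0.11, -0.11]), array([ 0.003, -0.001, -0.006]))
```

View pics/w4.png

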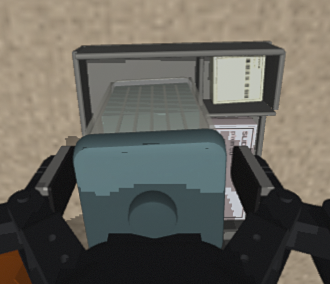

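The jar lid sits between the fingers, slightly toward the front one. I'll close, then lift.

```bash
python3 -m pendant '[[[0,-0.15,0,0,0,0,60],[0,0,0,0,0,0,40],[0,0,0,0,0,0,20],[0,0,0,0,0,0,20],[0,0,0,0,0,0,20]]]' 40
python3 -m pendant '[[[0,0,-0.5,0,0,0,20],[0,0,-1,0,0,0,20],[0,0,-2,0,0,0,20],[0,0,-2,0,0,0,20],[0,0,-2,0,0,0,20]]]'
python3 -m pendant '[[[0,0,-2.5,0,0,0,20],[0,0,-2.5,0,0,0,20],[0,0,0,0,0,0,20]]]'
python3 -c "
from h import *
print(goto([.430,-.083,.20],91));C=cam('wrist');im=bot.camera('wrist');cv2.imwrite('pics/w5.png',im[:,:,::-1])"
```

```text
time: 7.4
ee_pos: [0.5738, 0.1977, 0.0501]
tcp_rot: [179.8, -0.1, 90.7]
wrist_force: [-0.0, 0.6, -1.1]
opening: 0.062
time: 7.82
ee_pos: [0.5706, 0.1966, 0.1241]
tcp_rot: [-179.7, 0.1, 90.7]
wrist_force: [0.3, -0.4, -2.8]
opening: 0.0619
time: 8.07
ee_pos: [0.5714, 0.197, 0.1828]
tcp_rot: [180.0, 0.0, 90.7]
wrist_force: [1.0, 0.0, -1.3]
opening: 0.062
(array([-27.83, -14.47,  -1.72]), array([ 0.   ,  0.   , -0.006]))
```

View pics/w5.png

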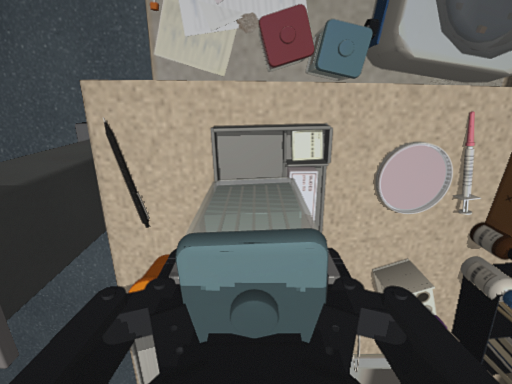

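```bash
python3 -m pendant '[[[-1,-0.5,-0.5,0,0,0,20],[-2,-1,-0.5,0,0,0,20],[-3,-1.6,-0.3,0,0,0,20],[-3,-1.6,0,0,0,0,20],[-3,-1.6,0,0,0,0,20]]]'
python3 -m pendant '[[[-3,-1.6,0,0,0,0,20],[-3,-1.6,0,0,0,0,20],[-3,-1.6,0,0,0,0,20],[-2,-1,0,0,0,0,20],[-1,-0.5,0,0,0,0,20]]]'
python3 -c "
from h import *
print(goto([.430,-.083,.10],91))"
```

```text
time: 8.53
ee_pos: [0.5067, 0.075, 0.189]
tcp_rot: [-179.5, 0.1, 91.1]
wrist_force: [0.3, -0.2, -2.6]
opening: 0.0617
time: 8.95
ee_pos: [0.4354, -0.0554, 0.1852]
tcp_rot: [-179.1, 0.2, 91.0]
wrist_force: [0.1, -0.3, -1.9]
opening: 0.0621
(array([-2.72, -0.46,  8.54]), array([-0.015,  0.003, -0.   ]))
```

```bash
python3 -m pendant '[[[-1.5,-0.2,1,-0.008,0,0,20],[-1.2,-0.2,2,-0.007,0.003,0,20],[0,0,2,0,0,0,20],[0,0,2,0,0,0,20],[0,0,1,0,0,0,20]]]'
python3 -m pendant '[[[0,0,0,0,0,0,20],[0,0,0,0,0,0,20]]]'
python3 -c "
from h import *
print(goto([.430,-.083,.052],91))"
```

```text
time: 9.37
ee_pos: [0.4256, -0.0887, 0.1014]
tcp_rot: [-180.0, 0.1, 90.6]
wrist_force: [0.2, -0.2, -2.7]
opening: 0.062
time: 9.53
ee_pos: [0.4228, -0.0887, 0.0984]
tcp_rot: [-179.7, 0.0, 90.6]
wrist_force: [0.4, -0.1, -2.5]
opening: 0.0622
(array([0.57, 0.75, 4.64]), array([-0.006,  0.   , -0.008]))
```

```bash
python3 -m pendant '[[[0.4,0.5,1.5,-0.005,0,0,20],[0.2,0.3,1.5,0,0,0,20],[0,0,0.8,0,0,0,20],[0,0,0.4,0,0,0,20],[0,0,0,0,0,0,20]]]'
python3 -m pendant '[[[0,0,0.2,0,0,0,20],[0,0,0,0,0,0,20]]]'
python3 -c "
from h import *
print(goto([.430,-.083,.049],91))"
```

```text
time: 9.95
ee_pos: [0.4324, -0.0824, 0.0593]
tcp_rot: [179.8, 0.1, 90.7]
wrist_force: [-0.7, 0.9, -2.4]
opening: 0.0621
time: 10.12
ee_pos: [0.4328, -0.0825, 0.0585]
tcp_rot: [179.7, 0.1, 90.7]
wrist_force: [-0.7, 0.8, -3.2]
opening: 0.0618
(array([-0.05, -0.28,  0.94]), array([ 0.005,  0.001, -0.006]))
```

```bash
python3 -m pendant '[[[0,-0.1,0.5,0.003,0,0,20],[0,-0.1,0.4,0,0,0,20],[0,0,0.2,0,0,0,20],[0,0,0,0,0,0,20]]]'
python3 -m pendant '[[[0,0,0.2,0,0,0,20],[0,0,0.1,0,0,0,20],[0,0,0,0,0,0,20]]]'
```

```text
time: 10.45
ee_pos: [0.4319, -0.0831, 0.0489]
tcp_rot: [179.7, 0.2, 90.7]
wrist_force: [-0.4, -1.2, 1.0]
opening: 0.062
time: 10.7
ee_pos: [0.4327, -0.0833, 0.0492]
tcp_rot: [179.5, 0.2, 90.7]
wrist_force: [-0.5, 0.1, -3.4]
opening: 0.062
```

```bash
python3 -m pendant '[[[0,0,0.3,0,0,0,20],[0,0,0.3,0,0,0,20],[0,0,0,0,0,0,20]]]'
python3 -m pendant '[[[0,0,0.2,0,0,0,20]]]'
python3 -c "
from h import *
C=cam('wrist');im=bot.camera('scene');cv2.imwrite('pics/s5.png',cv2.resize(im[150:280,250:420,::-1],None,fx=3,fy=3))"
```

```text
time: 10.95
ee_pos: [0.4355, -0.084, 0.0488]
tcp_rot: [179.0, 0.3, 90.7]
wrist_force: [-0.2, 0.1, -2.1]
opening: 0.0616
time: 11.03
ee_pos: [0.4363, -0.0845, 0.0483]
tcp_rot: [178.9, 0.4, 90.7]
wrist_force: [-7.2, -6.2, 21.2]
opening: 0.0616
```

```bash
python3 -m pendant '[[[0,0,-0.1,0.01,-0.003,0,20],[0,0,0,0,0,0,60],[0,0,0,0,0,0,100],[0,0,0,0,0,0,100],[0,0,0,0,0,0,100]]]'
python3 -m pendant '[[[0,0,-1,0,0,0,100],[0,0,-2,0,0,0,100],[0,0,-2.5,0,0,0,100],[0,0,-2.5,0,0,0,100],[0,0,-2.5,0,0,0,100]]]'
python3 -m pendant '[[[0,0,-1,0,0,0,100],[0,0,0,0,0,0,100]]]'
python3 -c "
from h import *
C=cam('wrist');im=bot.camera('wrist');cv2.imwrite('pics/w6.png',im[:,:,::-1]);print(goto([.575,.120,.16],91))
C=cam('top');im=bot.camera('top')
for t in ('cup','jar','caddy'):print(t,[(d['uv'],px2w(C,d['uv'],.003)[0].round(4).tolist(),round(d['confidence'],2)) for d in bot.mark_of('top',t)])
"
```

```text
time: 11.5
ee_pos: [0.4364, -0.0848, 0.0484]
tcp_rot: [179.5, 0.6, 90.6]
wrist_force: [-0.8, -0.1, -0.2]
opening: 0.0852
time: 11.92
ee_pos: [0.432, -0.0829, 0.1533]
tcp_rot: [-179.9, 0.4, 90.6]
wrist_force: [0.3, 0.0, 0.6]
opening: 0.0857
time: 12.08
ee_pos: [0.4338, -0.0831, 0.1697]
tcp_rot: [179.6, 0.5, 90.7]
wrist_force: [0.6, 0.3, -0.6]
opening: 0.0854
(array([20.15, 14.36,  0.79]), array([ 0.006,  0.009, -0.006]))
cup [([172.2, 209.1], [0.5728, 0.127, 0.003], 0.88), ([213.2, 178.6], [0.6629, 0.0121, 0.003], 0.55), ([193.6, 249.5], [0.4594, 0.0628, 0.003], 0.55)]
jar [([160.7, 191.1], [0.6241, 0.1619, 0.003], 0.71)]
caddy [([160.6, 201.0], [0.5955, 0.1611, 0.003], 0.64)]
```

View pics/w6.png

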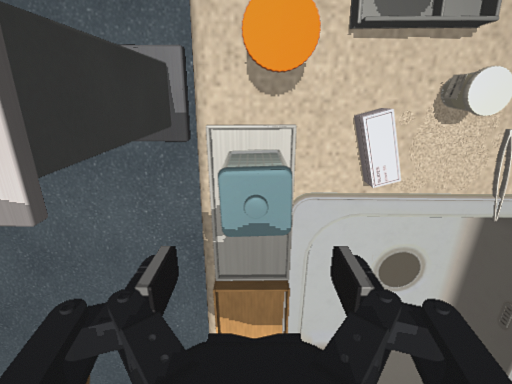

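The jar stands upright on the tray at about (256,200). The carton is at (252,300) below it and the fresh pack at (380,150). Now the cup.

```bash
python3 - <<'E'
from h import *
C=cam("wrist")
for n,p,z in [("fresh top",[(358,116),(390,109),(400,182),(371,187)],.027),("tray",[(209,127),(296,127),(288,280),(217,280)],.012),("jar lid",[(219,168),(292,167),(288,236),(223,234)],.099)]:
    q=px2w(C,p,z)[:,:2];print(n,q.round(4).tolist(),q.mean(0).round(4))
E
python3 -m pendant '[[[1,0.7,0,0,0,0,100],[2.5,1.7,0,0,0,0,100],[3.2,2.3,0,0,0,0,100],[3.2,2.3,0,0,0,0,100],[3.2,2.3,0,0,0,0,100]]]'
python3 -m pendant '[[[3.2,2.3,0,0,0,0,100],[2.5,1.8,0,0,0,0,100],[1.2,0.7,0,0,0,0,100],[0,0,0,0,0,0,100],[0,0,0,0,0,0,100]]]'
python3 -c "
from h import *
C=cam('wrist');im=bot.camera('wrist');cv2.imwrite('pics/w7.png',im[:,:,::-1]);print(bot.get_obs()['ee_pos'],goto([.575,.122,.16],91),w2px(C,[[.575,.122,.073]]))
for d in bot.masks_of('wrist','cup'):
    ys,xs=np.nonzero(d['pixels']);(x,y),r=cv2.minEnclosingCircle(np.c_[xs,ys].astype(np.float32));print(d['extent'],d['confidence'],(x,y,r),px2w(C,[(x,y)],.073))
"
```

```text
fresh top [[0.5371, -0.0149], [0.5686, -0.0076], [0.5932, -0.0842], [0.5619, -0.0904]] [ 0.5652 -0.0493]
tray [[0.3839, -0.0293], [0.4773, -0.0283], [0.4792, -0.2258], [0.3854, -0.2268]] [ 0.4314 -0.1276]
jar lid [[0.4045, -0.0518], [0.4627, -0.0503], [0.4628, -0.1124], [0.406, -0.111]] [ 0.434  -0.0814]
time: 12.75
ee_pos: [0.5219, 0.0488, 0.1589]
tcp_rot: [-179.6, 0.5, 90.1]
wrist_force: [0.3, 0.0, 0.9]
opening: 0.0857
time: 13.17
ee_pos: [0.5715, 0.1277, 0.1479]
tcp_rot: [-178.9, 0.6, 90.5]
wrist_force: [0.0, 0.0, -0.7]
opening: 0.0855
[0.57129655 0.12731033 0.14777656] (array([-0.55,  0.34, -1.22]), array([-0.019,  0.01 , -0.01 ])) [[259.09212847 206.71013279]]
[305.6, 255.8, 342.2, 308.2] 0.96 (327.0867919921875, 282.1735534667969, 27.11928939819336) [[0.64201961 0.04351958 0.073     ]]
[226.3, 163.5, 296.8, 235.9] 0.84 (261.6581726074219, 197.448974609375, 38.03636932373047) [[0.57709364 0.13067269 0.073     ]]
[102.6, 219.9, 180.7, 289.3] 0.7 (141.51210021972656, 252.2409210205078, 41.34088897705078) [[0.46476875 0.07372726 0.073     ]]
```

View pics/w7.png

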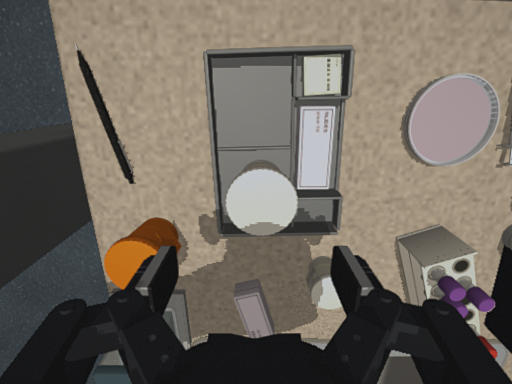

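```bash
python3 - <<'E'
from h import *
C=cam("wrist")
for n,p,z in [("sides",[(205,52),(353,46),(340,234),(217,235)],.032),("trough pack",[(302,104),(337,105),(330,189),(298,187)],.031),("cup",[(262,202)],.073)]:
    q=px2w(C,p,z)[:,:2];print(n,q.round(4).tolist(),q.mean(0).round(4))
E
python3 -m pendant '[[[-0.3,0.2,1,-0.01,0.005,0,100],[0,0.2,2,-0.009,0.005,0,100],[0,0,2,0,0,0,100],[0,0,1.5,0,0,0,100],[0,0,1,0,0,0,100]]]'
python3 -m pendant '[[[0,0,0,0,0,0,100],[0,0,0,0,0,0,100]]]'
python3 -c "
from h import *
print(goto([.576,.124,.046],91))"
```

```text
sides [[0.5264, 0.2481], [0.6536, 0.2534], [0.6622, 0.0727], [0.5297, 0.0696]] [0.593  0.1609]
trough pack [[0.613, 0.2054], [0.6451, 0.2048], [0.6466, 0.1234], [0.6141, 0.1251]] [0.6297 0.1647]
cup [[0.5772, 0.1252]] [0.5772 0.1252]
time: 13.68
ee_pos: [0.5744, 0.1175, 0.075]
tcp_rot: [179.5, -0.0, 90.0]
wrist_force: [-0.4, -0.6, -0.1]
opening: 0.0852
time: 13.85
ee_pos: [0.5726, 0.1154, 0.0733]
tcp_rot: [179.7, 0.0, 89.9]
wrist_force: [-0.3, -0.2, 0.6]
opening: 0.0856
(array([0.87, 0.32, 2.73]), array([ 0.005,  0.   , -0.02 ]))
```

```bash
python3 -m pendant '[[[0.6,0.2,1,0,0,-0.01,100],[0.3,0.2,1.2,0.003,0,-0.005,100],[0,0,0.5,0,0,0,100],[0,0,0,0,0,0,100],[0,0,0,0,0,0,100]]]'
python3 -c "
from h import *
print(goto([.576,.124,.046],91));C=cam('wrist');im=bot.camera('wrist');cv2.imwrite('pics/w8.png',im[:,:,::-1])"
```

```text
time: 14.27
ee_pos: [0.5784, 0.125, 0.0465]
tcp_rot: [179.7, -0.0, 90.8]
wrist_force: [-0.6, -0.4, -0.3]
opening: 0.0853
(array([-0.09, -0.24,  0.05]), array([ 0.006, -0.   , -0.004]))
```

View pics/w8.png

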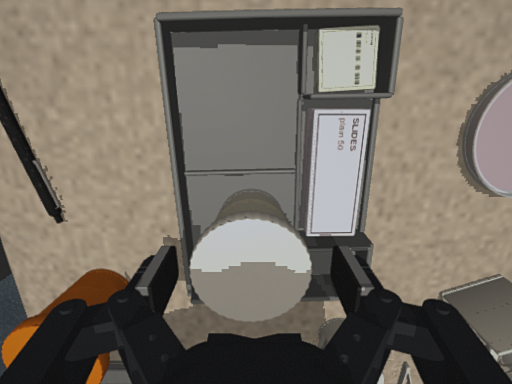

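```bash
python3 -c "
from h import *
C=cam('wrist');print(px2w(C,[(250,265)],.073),w2px(C,[[.578,.125,.073]]))"
```

```text
[[0.57651294 0.12972449 0.073     ]] [[252.82613869 272.86662493]]
```

```bash
python3 -m pendant '[[[0.3,-0.1,0,0,0,0,100],[0.1,0,0,0,0,0,60],[0,0,0,0,0,0,40],[0,0,0,0,0,0,20],[0,0,0,0,0,0,20]]]' 30
python3 -m pendant '[[[0,0,0,0,0,0,20],[0,0,-0.5,0,0,0,20],[0,0,-1.5,0,0,0,20],[0,0,-2,0,0,0,20],[0,0,-2,0,0,0,20]]]'
python3 -m pendant '[[[0,0,-2.5,0,0,0,20],[0,0,-2.5,0,0,0,20],[0,0,-1,0,0,0,20],[0,0,0,0,0,0,20]]]'
python3 -c "
from h import *
print(goto([.432,-.178,.18],91))"
```

```text
time: 14.73
ee_pos: [0.5778, 0.1298, 0.048]
tcp_rot: [179.6, -0.0, 90.8]
wrist_force: [0.9, 0.1, 0.3]
opening: 0.0614
time: 15.15
ee_pos: [0.5745, 0.1289, 0.1054]
tcp_rot: [-179.9, 0.1, 90.8]
wrist_force: [0.4, 0.9, -0.8]
opening: 0.0619
time: 15.48
ee_pos: [0.5752, 0.1288, 0.1726]
tcp_rot: [179.8, 0.0, 90.8]
wrist_force: [-0.3, 0.6, -0.9]
opening: 0.0618
(array([-30.49, -14.73,  -0.77]), array([ 0.003,  0.   , -0.004]))
```

```bash
python3 -m pendant '[[[-1,-0.4,-1,0,0,0,20],[-2,-1,-1,0,0,0,20],[-3.2,-1.6,-0.5,0,0,0,20],[-3.3,-1.6,0,0,0,0,20],[-3.3,-1.6,0,0,0,0,20]]]'
python3 -m pendant '[[[-3.3,-1.6,0,0,0,0,20],[-3.3,-1.6,0,0,0,0,20],[-3.3,-1.6,0,0,0,0,20],[-3.3,-1.6,0,0,0,0,20],[-2,-1,0,0,0,0,20]]]'
python3 -m pendant '[[[-1.2,-0.5,0,0,0,0,20],[-0.6,-0.3,0,0,0,0,20],[0,0,0,0,0,0,20]]]'
python3 -c "
from h import *
print(goto([.432,-.178,.10],91))"
```

```text
time: 15.9
ee_pos: [0.5128, -0.0011, 0.1936]
tcp_rot: [-179.8, 0.0, 91.2]
wrist_force: [-0.2, -0.1, -0.5]
opening: 0.0614
time: 16.32
ee_pos: [0.4323, -0.1639, 0.1895]
tcp_rot: [-179.4, 0.0, 91.2]
wrist_force: [0.1, 0.3, -0.2]
opening: 0.0618
time: 16.57
ee_pos: [0.4193, -0.1873, 0.1873]
tcp_rot: [-179.2, -0.0, 90.8]
wrist_force: [-0.8, 0.0, -0.3]
opening: 0.0618
(array([0.91, 1.4 , 8.71]), array([-0.014, -0.   , -0.003]))
```

```bash
python3 -m pendant '[[[0.4,0.6,1,-0.007,0,0,20],[0.4,0.6,2,-0.007,0,0,20],[0,0.3,2,0,0,0,20],[0,0,2,0,0,0,20],[0,0,1,0,0,0,20]]]'
python3 -m pendant '[[[0,0,0,0,0,0,20],[0,0,0,0,0,0,20]]]'
python3 -c "
from h import *
print(goto([.432,-.179,.047],91))"
```

```text
time: 16.98
ee_pos: [0.4354, -0.1768, 0.1048]
tcp_rot: [179.8, -0.0, 90.9]
wrist_force: [-0.8, -0.0, -0.9]
opening: 0.0619
time: 17.15
ee_pos: [0.4343, -0.175, 0.1023]
tcp_rot: [-179.9, -0.2, 91.0]
wrist_force: [0.4, 0.5, -0.2]
opening: 0.062
(array([-0.41, -0.23,  5.52]), array([-0.001, -0.003, -0.   ]))
```

```bash
python3 -m pendant '[[[-0.4,-0.2,1.5,0,-0.002,0,20],[0,0,1.8,0,0,0,20],[0,0,1,0,0,0,20],[0,0,0.5,0,0,0,20],[0,0,0,0,0,0,20]]]'
python3 -m pendant '[[[0,0,0,0,0,0,20]]]'
python3 -c "
from h import *
print(goto([.432,-.179,.047],91))"
```

```text
time: 17.57
ee_pos: [0.4349, -0.1789, 0.0576]
tcp_rot: [179.8, 0.1, 91.1]
wrist_force: [-0.6, -0.3, -1.0]
opening: 0.0619
time: 17.65
ee_pos: [0.4352, -0.1789, 0.0583]
tcp_rot: [179.7, 0.1, 91.1]
wrist_force: [-0.4, -0.8, -0.4]
opening: 0.0616
(array([-0.  , -0.33,  1.13]), array([0.005, 0.002, 0.002]))
```

```bash
python3 -m pendant '[[[0,-0.15,0.6,0.003,0,0,20],[0,-0.1,0.5,0,0,0,20],[0,0,0.3,0,0,0,20],[0,0,0,0,0,0,20]]]'
python3 -m pendant '[[[0,0,0.3,0,0,0,20]]]'
```

```text
time: 17.98
ee_pos: [0.4342, -0.1798, 0.0467]
tcp_rot: [179.7, 0.2, 91.1]
wrist_force: [-1.0, 0.2, 0.2]
opening: 0.0617
time: 18.07
ee_pos: [0.4345, -0.1803, 0.0462]
tcp_rot: [179.6, 0.3, 91.1]
wrist_force: [-16.7, 5.1, 48.3]
opening: 0.0618
```

```bash
python3 -m pendant '[[[0,0,-0.2,0,0,0,20],[0,0,0,0,0,0,60],[0,0,0,0,0,0,100],[0,0,0,0,0,0,100],[0,0,0,0,0,0,100]]]'
python3 -m pendant '[[[0,0,-1,0,0,0,100],[0,0,-2,0,0,0,100],[0,0,-2.5,0,0,0,100],[0,0,-2.5,0,0,0,100],[0,0,-2.5,0,0,0,100]]]'
python3 -m pendant '[[[0,0,-2,0,0,0,100],[0,0,0,0,0,0,100],[0,0,0,0,0,0,100]]]'
python3 -c "
from h import *
C=cam('wrist');im=bot.camera('wrist');cv2.imwrite('pics/w9.png',im[:,:,::-1]);print(goto([.630,.164,.15],91))
"
```

```text
time: 18.48
ee_pos: [0.4351, -0.1808, 0.0494]
tcp_rot: [179.5, 0.4, 91.0]
wrist_force: [-0.6, 0.4, 0.4]
opening: 0.0852
time: 18.9
ee_pos: [0.4306, -0.1785, 0.1533]
tcp_rot: [-179.9, 0.1, 91.1]
wrist_force: [1.1, -0.1, -1.0]
opening: 0.0855
time: 19.15
ee_pos: [0.4323, -0.179, 0.1814]
tcp_rot: [179.7, 0.3, 91.1]
wrist_force: [0.3, 0.4, -1.0]
opening: 0.0856
(array([33.95, 20.38,  3.09]), array([0.006, 0.005, 0.001]))
```

View pics/w9.png

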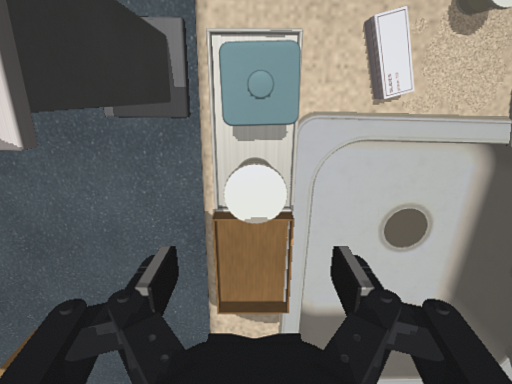

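The jar (260,84) and cup (255,192) both stand on the tray, and the carton is at (253,262). Next, the old pack.

```bash
python3 - <<'E'
from h import *
C=cam("wrist")
for n,p,z in [("carton top",[(213,213),(293,213),(289,313),(218,313)],.026),("cup lid",[(255,193)],.072),("jarlid",[(260,82)],.099),("fresh",[(370,17),(409,7),(413,93),(378,100)],.027)]:
    q=px2w(C,p,z)[:,:2];print(n,q.round(4).tolist(),q.mean(0).round(4))
E
python3 -m pendant '[[[1.5,0.9,0,0,0,0,70],[3,1.8,0,0,0,0,70],[3.6,2.1,0,0,0,0,70],[3.6,2.1,0,0,0,0,70],[3.6,2.1,0,0,0,0,70]]]'
python3 -m pendant '[[[3.6,2.1,0,0,0,0,70],[3.6,2.1,0,0,0,0,70],[3.6,2.1,0,0,0,0,70],[3.6,2.1,0,0,0,0,70],[2.5,1.4,0,0,0,0,70]]]'
python3 -m pendant '[[[1,0.6,0,0,0,0,70],[0,0,0,0,0,0,70],[0,0,0,0,0,0,70]]]'
python3 -c "
from h import *
print(goto([.630,.164,.15],91))"
```

```text
carton top [[0.3851, -0.2269], [0.4814, -0.2254], [0.4861, -0.3783], [0.3869, -0.3795]] [ 0.4349 -0.3025]
cup lid [[0.4344, -0.184]] [ 0.4344 -0.184 ]
jarlid [[0.4361, -0.0827]] [ 0.4361 -0.0827]
fresh [[0.5426, -0.0182], [0.5792, -0.0085], [0.5986, -0.0863], [0.5626, -0.0943]] [ 0.5708 -0.0518]
time: 19.62
ee_pos: [0.5183, -0.0255, 0.1775]
tcp_rot: [179.9, 0.4, 90.4]
wrist_force: [0.5, 0.2, -0.4]
opening: 0.0596
time: 20.03
ee_pos: [0.613, 0.149, 0.1698]
tcp_rot: [-179.7, 0.4, 90.5]
wrist_force: [1.4, -0.8, 1.2]
opening: 0.0599
time: 20.28
ee_pos: [0.6192, 0.1656, 0.1632]
tcp_rot: [-179.2, 0.5, 90.8]
wrist_force: [-0.4, 0.2, 0.1]
opening: 0.0597
(array([-0.16,  1.1 ,  1.3 ]), array([-0.013,  0.008, -0.003]))
```

```bash
python3 -m pendant '[[[-0.1,0.6,1,-0.007,0.004,0,70],[0,0.5,1.5,-0.006,0.004,0,70],[0,0,1,0,0,0,70],[0,0,0,0,0,0,70],[0,0,0,0,0,0,70]]]'
python3 -m pendant '[[[0,0,0,0,0,0,70],[0,0,0,0,0,0,70]]]'
python3 -c "
from h import *
C=cam('wrist');im=bot.camera('wrist');cv2.imwrite('pics/w10.png',cv2.resize(im[:,100:412,::-1],None,fx=1.5,fy=1.5));print(goto([.630,.164,.05],91),bot.get_obs()['ee_pos'])
for d in bot.masks_of('wrist','old_pack'):
    cnt=max(cv2.findContours(d['pixels'].astype(np.uint8),0,2)[0],key=cv2.contourArea);b=cv2.boxPoints(cv2.minAreaRect(cnt));q=px2w(C,b,.031)[:,:2];print(d['confidence'],b.round().tolist(),q.round(4).tolist(),q.mean(0))
"
```

```text
time: 20.7
ee_pos: [0.6273, 0.16, 0.125]
tcp_rot: [-179.8, 0.1, 90.7]
wrist_force: [-0.8, -0.4, 0.6]
opening: 0.0596
time: 20.87
ee_pos: [0.6268, 0.1588, 0.126]
tcp_rot: [-179.7, 0.1, 90.6]
wrist_force: [-0.1, -0.1, 0.6]
opening: 0.0597
(array([0.53, 0.35, 7.62]), array([-0.004,  0.002, -0.007])) [0.62688846 0.15886541 0.12620606]
0.75 [[238.0, 140.0], [273.0, 140.0], [273.0, 226.0], [238.0, 226.0]] [[0.6122, 0.2083], [0.6429, 0.2087], [0.6456, 0.1252], [0.6114, 0.1248]] [0.62801215 0.16676964]
```

View pics/w10.png

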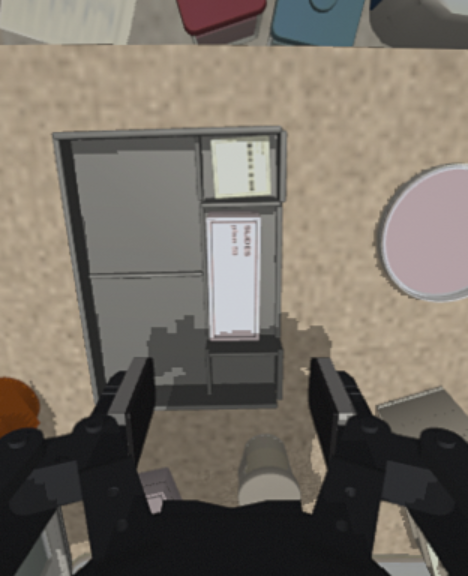

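The old pack top spans about (238–273, 145–227) in full-image pixels, centre (.628,.166), and sits nearly in the middle of the trough. Descending.

```bash
python3 -m pendant '[[[0.4,0.1,1.5,-0.003,0,0,70],[0.3,0,2,0,0,0,70],[0,0,2,0,0,0,70],[0,0,1.5,0,0,0,70],[0,0,0,0,0,0,70]]]'
python3 -m pendant '[[[0,0,0,0,0,0,70]]]'
python3 -c "
from h import *
print(goto([.629,.166,.016],91))"
```

```text
time: 21.38
ee_pos: [0.6303, 0.167, 0.0587]
tcp_rot: [179.6, 0.0, 90.6]
wrist_force: [-0.8, -1.0, -0.5]
opening: 0.0596
time: 21.47
ee_pos: [0.6302, 0.1671, 0.0591]
tcp_rot: [179.6, 0.0, 90.6]
wrist_force: [0.1, -0.9, 0.2]
opening: 0.06
(array([-0.11, -0.15,  4.31]), array([ 0.007,  0.   , -0.006]))
```

```bash
python3 -m pendant '[[[0,-0.1,1.5,0.005,0,0,70],[0,-0.1,1.5,0,0,0,70],[0,0,0.8,0,0,0,70],[0,0,0.3,0,0,0,70],[0,0,0,0,0,0,70]]]'
python3 -c "
from h import *
print(goto([.629,.166,.016],91))"
```

```text
time: 21.88
ee_pos: [0.6304, 0.1676, 0.0195]
tcp_rot: [179.6, -0.1, 90.6]
wrist_force: [-0.1, 0.1, -0.2]
opening: 0.0598
(array([-0.16, -0.15,  0.34]), array([ 0.007, -0.001, -0.006]))
```

```bash
python3 -m pendant '[[[-0.1,-0.1,0.3,0.004,0,0,70],[0,0,0.1,0,0,0,50],[0,0,0,0,0,0,20],[0,0,0,0,0,0,10],[0,0,0,0,0,0,10]]]' 40
python3 -m pendant '[[[0,0,0,0,0,0,10]]]'
python3 -m pendant '[[[0,0,-0.5,0,0,0,10],[0,0,-1.5,0,0,0,10],[0,0,-2.5,0,0,0,10],[0,0,-2.5,0,0,0,10],[0,0,-2.5,0,0,0,10]]]'
python3 -m pendant '[[[0,0,-2.5,0,0,0,10],[0,0,-2.5,0,0,0,10],[0,0,-2,0,0,0,10],[0,0,0,0,0,0,10]]]'
python3 -c "
from h import *
print(goto([.434,-.303,.18],91))"
```

```text
time: 22.3
ee_pos: [0.6306, 0.1667, 0.0176]
tcp_rot: [179.7, -0.1, 90.6]
wrist_force: [0.2, -0.1, -0.1]
opening: 0.0311
time: 22.38
ee_pos: [0.6308, 0.1668, 0.0178]
tcp_rot: [179.7, -0.1, 90.6]
wrist_force: [-1.4, -0.0, -1.6]
opening: 0.031
time: 22.8
ee_pos: [0.6266, 0.1656, 0.1099]
tcp_rot: [-179.7, 0.0, 90.6]
wrist_force: [0.6, 0.3, -1.2]
opening: 0.0312
time: 23.13
ee_pos: [0.6276, 0.1659, 0.1906]
tcp_rot: [179.9, -0.1, 90.6]
wrist_force: [0.9, 0.4, 0.6]
opening: 0.0314
(array([-46.67, -19.88,   0.98]), array([ 0.001, -0.001, -0.006]))
```

```bash
python3 -m pendant '[[[-1.2,-0.5,0,0,0,0,10],[-2.5,-1.1,0,0,0,0,10],[-3.5,-1.5,0,0,0,0,10],[-3.7,-1.6,0,0,0,0,10],[-3.7,-1.6,0,0,0,0,10]]]'
python3 -m pendant '[[[-3.7,-1.6,0,0,0,0,10],[-3.7,-1.6,0,0,0,0,10],[-3.7,-1.6,0,0,0,0,10],[-3.7,-1.6,0,0,0,0,10],[-3.7,-1.6,0,0,0,0,10]]]'
python3 -m pendant '[[[-3.7,-1.6,0,0,0,0,10],[-3.7,-1.6,0,0,0,0,10],[-2.5,-1,0,0,0,0,10],[-1,-0.5,0,0,0,0,10],[0,0,0,0,0,0,10]]]'
python3 -m pendant '[[[0,0,0,0,0,0,10]]]'
python3 -c "
from h import *
print(goto([.434,-.303,.06],91))"
```

```text
time: 23.55
ee_pos: [0.5647, 0.0192, 0.1859]
tcp_rot: [-180.0, -0.1, 91.2]
wrist_force: [0.6, -1.1, 0.0]
opening: 0.0307
time: 23.97
ee_pos: [0.4804, -0.1717, 0.1798]
tcp_rot: [-179.6, -0.1, 91.3]
wrist_force: [0.5, -0.6, -0.8]
opening: 0.0311
time: 24.38
ee_pos: [0.4247, -0.2906, 0.1742]
tcp_rot: [-179.3, -0.2, 90.8]
wrist_force: [-0.4, -0.3, -0.8]
opening: 0.0311
time: 24.47
ee_pos: [0.4235, -0.2911, 0.1731]
tcp_rot: [-179.2, -0.3, 90.7]
wrist_force: [0.2, 1.2, -0.7]
opening: 0.0306
(array([-1.26,  1.19, 11.29]), array([-0.014, -0.005, -0.006]))
```

```bash
python3 -m pendant '[[[-0.6,0.6,1.5,-0.007,-0.003,0,10],[-0.6,0.6,2.5,-0.006,-0.002,0,10],[0,0,2.5,0,0,0,10],[0,0,2.5,0,0,0,10],[0,0,1.5,0,0,0,10]]]'
python3 -m pendant '[[[0,0,0,0,0,0,10],[0,0,0,0,0,0,10]]]'
python3 -c "
from h import *
print(goto([.434,-.303,.02],91))"
```

```text
time: 24.88
ee_pos: [0.4371, -0.3006, 0.0659]
tcp_rot: [179.7, 0.2, 90.8]
wrist_force: [-0.1, -0.6, -0.7]
opening: 0.0313
time: 25.05
ee_pos: [0.4354, -0.2972, 0.0614]
tcp_rot: [-179.9, -0.1, 91.0]
wrist_force: [-0.4, 0.4, -0.5]
opening: 0.031
(array([-0.58, -0.15,  4.14]), array([-0.001, -0.001, -0.001]))
```

```bash
python3 -m pendant '[[[-0.4,-0.2,1.5,0,0,0,10],[-0.2,0,1.3,0,0,0,10],[0,0,0.6,0,0,0,10],[0,0,0.3,0,0,0,10],[0,0,0,0,0,0,10]]]'
python3 -c "
from h import *
print(goto([.434,-.303,.0168],91))"
```

```text
time: 25.47
ee_pos: [0.4358, -0.3021, 0.0265]
tcp_rot: [179.8, 0.0, 91.1]
wrist_force: [-0.2, -0.4, -0.3]
opening: 0.0311
(array([-0.09, -0.18,  0.97]), array([0.003, 0.001, 0.002]))
```

```bash
python3 -m pendant '[[[0,-0.1,0.6,0,0,0,10],[0,0,0.4,0,0,0,10],[0,0,0.1,0,0,0,10],[0,0,0,0,0,0,10]]]'
python3 -m pendant '[[[0,0,0,0,0,0,30],[0,0,0,0,0,0,60],[0,0,0,0,0,0,60],[0,0,0,0,0,0,60]]]'
python3 -m pendant '[[[0,0,-0.5,0,0,0,60],[0,0,-1.5,0,0,0,60],[0,0,-2.5,0,0,0,60],[0,0,-2.5,0,0,0,60],[0,0,-2.5,0,0,0,60]]]'
python3 -m pendant '[[[0,0,-2.5,0,0,0,70],[0,0,-2.5,0,0,0,70],[0,0,0,0,0,0,70],[0,0,0,0,0,0,70]]]'
python3 -c "
from h import *
C=cam('wrist');im=bot.camera('wrist')
for t,z in(('old_pack',.03),('carton',.0)):
  for d in bot.masks_of('wrist',t):
    q=px2w(C,np.array(d['extent']).reshape(2,2),z)[:,:2];print(t,d['confidence'],d['extent'],q.round(3).tolist())
im=bot.camera('top');C=cam('top')
print([(d['confidence'],px2w(C,d['uv'],.003).round(3)) for d in bot.mark_of('top','old_pack')])
print(goto([.568,-.05,.15],106))"
```

```text
time: 25.8
ee_pos: [0.4358, -0.3025, 0.0164]
tcp_rot: [179.7, 0.1, 91.2]
wrist_force: [0.2, -0.7, -1.5]
opening: 0.0313
time: 26.13
ee_pos: [0.4363, -0.3028, 0.0174]
tcp_rot: [179.7, 0.2, 91.1]
wrist_force: [0.9, 0.9, -0.2]
opening: 0.0514
time: 26.55
ee_pos: [0.433, -0.3008, 0.1116]
tcp_rot: [-179.9, -0.1, 91.1]
wrist_force: [-0.3, -0.3, 0.4]
opening: 0.0512
time: 26.88
ee_pos: [0.4345, -0.3019, 0.1722]
tcp_rot: [179.6, 0.2, 91.1]
wrist_force: [-0.8, -0.6, 0.3]
opening: 0.0596
old_pack 0.61 [239.5, 141.3, 269.0, 214.3] [[0.42, -0.261], [0.454, -0.344]]
carton 0.82 [200.3, 112.1, 301.2, 241.2] [[0.374, -0.234], [0.5, -0.396]]
[(0.7, array([[ 0.429, -0.309,  0.003]]))]
(array([24.86, 13.92,  1.99]), array([ 0.003,  0.002, -0.259]))
```

```bash
python3 -m pendant '[[[1.2,0.7,0,0,0,0,70],[2.5,1.4,0,0,0,0,70],[3.6,2,0,0,0,0,70],[3.6,2,0,0,0,0,70],[3.6,2,0,0,0,0,70]]]'
python3 -m pendant '[[[3.6,2,0,0,0,0,70],[3,1.6,0,0,0,0,70],[1,0.5,0,0,0,-0.1,70],[0,0,0,0,0,-0.1,70],[0,0,0,0,0,-0.1,70]]]'
python3 -m pendant '[[[0,0,0,0,0,0,70],[0,0,0,0,0,0,70]]]'
python3 -c "
from h import *
print(goto([.568,-.051,.13],108))"
```

```text
time: 27.55
ee_pos: [0.5098, -0.1555, 0.1645]
tcp_rot: [-179.8, -0.0, 90.5]
wrist_force: [1.0, -1.1, 0.2]
opening: 0.0597
time: 27.97
ee_pos: [0.5519, -0.0673, 0.1581]
tcp_rot: [-179.4, -0.4, 108.5]
wrist_force: [-0.1, -0.8, -0.2]
opening: 0.06
time: 28.13
ee_pos: [0.5513, -0.0663, 0.156]
tcp_rot: [-179.2, -0.5, 108.7]
wrist_force: [0.2, -0.4, -0.6]
opening: 0.0597
(array([0.89, 2.11, 2.58]), array([-0.014, -0.008,  0.013]))
```

```bash
python3 -m pendant '[[[0.5,1.2,1,-0.007,-0.004,0.012,70],[0.4,1,1.5,-0.007,-0.004,0,70],[0,0,0.5,0,0,0,70],[0,0,0,0,0,0,70],[0,0,0,0,0,0,70]]]'
python3 -c "
from h import *
C=cam('wrist');im=bot.camera('wrist');cv2.imwrite('pics/w11.png',cv2.resize(im[:,100:412,::-1],None,fx=1.5,fy=1.5));print(goto([.568,-.051,.05],108),bot.get_obs()['ee_pos'])
for d in bot.masks_of('wrist','fresh_pack'):
    cnt=max(cv2.findContours(d['pixels'].astype(np.uint8),0,2)[0],key=cv2.contourArea);b=cv2.boxPoints(cv2.minAreaRect(cnt));q=px2w(C,b,.027)[:,:2];print(d['confidence'],b.round().tolist(),q.round(4).tolist(),q.mean(0))
"
```

```text
time: 28.55
ee_pos: [0.5679, -0.0522, 0.1235]
tcp_rot: [-179.9, -0.0, 107.1]
wrist_force: [-0.2, -0.1, -0.1]
opening: 0.0598
(array([0.12, 0.07, 7.37]), array([-0.002, -0.001, -0.016])) [ 0.56788392 -0.05230045  0.12366499]
```

View pics/w11.png

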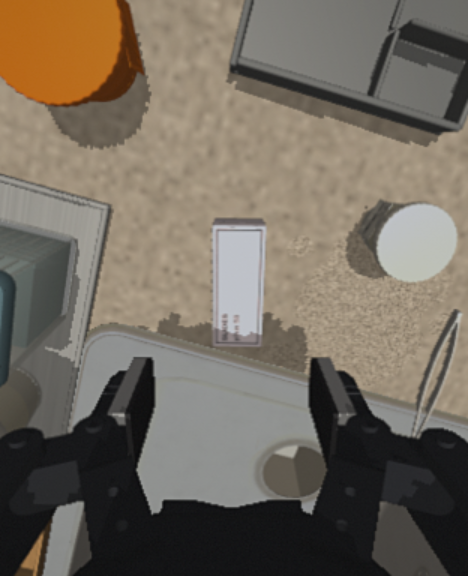

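```bash
python3 -c "
from h import *
C=cam('wrist')
q=px2w(C,np.array([(213,227),(265,227),(260,346),(212,345)])/1.5+[100,0],.027)[:,:2];print(q.round(4).tolist(),q.mean(0))
v=(q[0]+q[1]-q[2]-q[3]);print(np.degrees(np.arctan2(-v[0],v[1])))"
```

```text
[[0.5466, -0.0177], [0.5763, -0.0086], [0.5984, -0.0846], [0.5679, -0.0932]] [ 0.57227994 -0.05104326]
15.969469554784673
```

```bash
python3 -m pendant '[[[0,0.2,1.5,0,0,0,70],[0,0.1,2,0,0,0,70],[0,0,2,0,0,0,70],[0,0,1.3,0,0,0,70],[0,0,0,0,0,0,70]]]'
python3 -m pendant '[[[0,0,0,0,0,0,70]]]'
python3 -c "
from h import *
print(goto([.571,-.051,.015],107))"
```

```text
time: 29.07
ee_pos: [0.5727, -0.0537, 0.0593]
tcp_rot: [179.7, 0.2, 106.8]
wrist_force: [-0.2, -0.4, 0.1]
opening: 0.06
time: 29.15
ee_pos: [0.5726, -0.0541, 0.0599]
tcp_rot: [179.7, 0.2, 106.8]
wrist_force: [0.0, 0.1, -0.9]
opening: 0.0599
(array([ 0.35, -0.09,  4.49]), array([ 0.005,  0.003, -0.004]))
```

```bash
python3 -m pendant '[[[0.3,-0.1,1.5,0.004,0.003,0,70],[0.1,-0.1,1.5,0,0,0,70],[0,0,0.8,0,0,0,70],[0,0,0.5,0,0,0,70],[0,0,0,0,0,0,70]]]'
python3 -m pendant '[[[0,0,0.2,0,0,0,70],[0,0,0,0,0,0,70]]]'
python3 -c "
from h import *
print(goto([.571,-.051,.015],107))"
```

```text
time: 29.57
ee_pos: [0.5715, -0.0511, 0.0181]
tcp_rot: [179.6, 0.1, 106.7]
wrist_force: [-0.6, 0.0, -0.8]
opening: 0.06
time: 29.73
ee_pos: [0.5718, -0.0512, 0.0165]
tcp_rot: [179.6, 0.1, 106.7]
wrist_force: [0.8, 0.0, -0.1]
opening: 0.0598
(array([ 0.04, -0.07,  0.15]), array([ 0.007,  0.002, -0.006]))
```

```bash
python3 -m pendant '[[[0,0,0.2,0.004,0,0,70],[0,0,0,0,0,0,50],[0,0,0,0,0,0,20],[0,0,0,0,0,0,10],[0,0,0,0,0,0,10]]]' 60
python3 -m pendant '[[[0,0,0,0,0,0,10]]]'
python3 -m pendant '[[[0,0,-0.5,0,0,0,10],[0,0,-1.5,0,0,0,10],[0,0,-2.5,0,0,0,10],[0,0,-2.5,0,0,0,10],[0,0,-2.5,0,0,0,10]]]'
python3 -m pendant '[[[0,0,-2.5,0,0,0.1,10],[0,0,-1,0,0,0.1,10],[0,0,0,0,0,0.08,10],[0,0,0,0,0,0,10]]]'
python3 -c "
from h import *
print(goto([.6315,.166,.14],91))"
```

```text
time: 30.15
ee_pos: [0.573, -0.0512, 0.0164]
tcp_rot: [179.7, 0.1, 106.7]
wrist_force: [0.3, 0.4, -1.8]
opening: 0.0302
time: 30.23
ee_pos: [0.5729, -0.0512, 0.0163]
tcp_rot: [179.7, 0.1, 106.7]
wrist_force: [0.4, 0.7, -2.3]
opening: 0.0305
time: 30.65
ee_pos: [0.5679, -0.0507, 0.1077]
tcp_rot: [-179.5, -0.2, 106.7]
wrist_force: [-0.8, -0.8, -2.9]
opening: 0.03
time: 30.98
ee_pos: [0.5698, -0.0509, 0.1521]
tcp_rot: [-180.0, 0.0, 90.0]
wrist_force: [0.5, 0.6, -2.2]
opening: 0.0302
(array([21.7 ,  6.15,  1.19]), array([-0.   ,  0.   , -0.018]))
```

```bash
python3 -m pendant '[[[1.2,0.4,0,0,0,0,10],[2.5,0.7,0,0,0,-0.01,10],[3.3,0.9,0,0,0,-0.01,10],[3.3,0.9,0,0,0,0,10],[3.3,0.9,0,0,0,0,10]]]'
python3 -m pendant '[[[3.3,1,0,0,0,0,10],[2.5,0.8,0,0,0,0,10],[1.2,0.4,0,0,0,0,10],[0,0,0,0,0,0,10],[0,0,0,0,0,0,10]]]'
python3 -c "
from h import *
print(goto([.6315,.1655,.08],91.2))"
```

```text
time: 31.4
ee_pos: [0.6054, 0.0837, 0.152]
tcp_rot: [-179.9, 0.1, 91.4]
wrist_force: [0.7, 0.5, -1.8]
opening: 0.0302
time: 31.82
ee_pos: [0.6251, 0.1639, 0.1481]
tcp_rot: [-179.6, 0.1, 92.5]
wrist_force: [-0.0, -0.7, -2.3]
opening: 0.0303
(array([0.15, 0.69, 6.8 ]), array([-0.006,  0.003,  0.023]))
```

```bash
python3 -m pendant '[[[0.1,0.4,1.5,-0.006,0.003,0.02,10],[0.1,0.3,1.8,0,0,0,10],[0,0,1.5,0,0,0,10],[0,0,1,0,0,0,10],[0,0,0,0,0,0,10]]]'
python3 -m pendant '[[[0,0,0,0,0,0,10],[0,0,0,0,0,0,10]]]'
python3 -c "
from h import *
C=cam('wrist');print(goto([.6315,.1655,.045],91.2));im=bot.camera('wrist');cv2.imwrite('pics/w12.png',cv2.resize(im[50:350,150:360,::-1],None,fx=2,fy=2))"
```

```text
time: 32.23
ee_pos: [0.6315, 0.1607, 0.0884]
tcp_rot: [-180.0, 0.1, 91.4]
wrist_force: [0.0, -0.3, -3.1]
opening: 0.0304
time: 32.4
ee_pos: [0.631, 0.1588, 0.0887]
tcp_rot: [-179.9, 0.1, 91.4]
wrist_force: [-0.2, 0.3, -2.5]
opening: 0.0301
(array([0.67, 0.07, 4.37]), array([-0.001,  0.001,  0.003]))
```

View pics/w12.png

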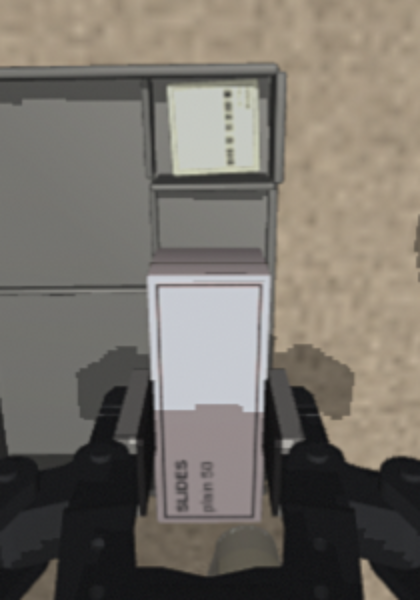

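```bash
python3 -c "
from h import *
C=cam('wrist');f=lambda p,z:px2w(C,np.array(p)/2+[150,50],z)[:,:2].round(4).tolist()
print(bot.get_obs()['ee_pos'],'pack top',f([(148,277),(268,277),(261,520),(161,520)],.0994))
print('trough end top inner',f([(155,190),(274,188)],.032),'outer',f([(155,182),(274,182)],.032),'lip inner/outer',f([(270,230),(277,230)],.009),'ridge',f([(159,230),(151,230)],.009))
print('side wall',f([(30,75)],.032),'pillar',f([(0,292)],.009))"
```

```text
[0.63123248 0.15889678 0.08913253] pack top [[0.6151, 0.1989], [0.6463, 0.1996], [0.649, 0.1202], [0.618, 0.1195]]
trough end top inner [[0.6107, 0.2101], [0.6548, 0.2119]] outer [[0.6108, 0.2131], [0.6547, 0.2141]] lip inner/outer [[0.6571, 0.1904], [0.66, 0.1905]] ridge [[0.6101, 0.1893], [0.6067, 0.1893]]
side wall [[0.5675, 0.2493]] pillar [[0.5396, 0.1597]]
```

```bash
python3 -m pendant '[[[0.3,0.1,1.2,0,0,0,10],[0.1,0.1,1.5,0,0,0,10],[0,0,0.8,0,0,0,10],[0,0,0.4,0,0,0,10],[0,0,0,0,0,0,10]]]'
python3 -m pendant '[[[0,0,0,0,0,0,10]]]'
python3 -c "
from h import *
print(goto([.633,.163,.0215],91.2))"
```

```text
time: 32.87
ee_pos: [0.6351, 0.1636, 0.0507]
tcp_rot: [179.7, -0.0, 91.4]
wrist_force: [0.3, -0.3, -2.8]
opening: 0.0306
time: 32.95
ee_pos: [0.635, 0.1637, 0.0506]
tcp_rot: [179.7, -0.0, 91.4]
wrist_force: [0.1, -0.0, -1.4]
opening: 0.0303
(array([-0.07, -0.21,  2.91]), array([ 0.005, -0.   ,  0.003]))
```

```bash
python3 -m pendant '[[[0,-0.15,1.2,0.004,0,0,10],[0,-0.1,1,0,0,0,10],[0,0,0.5,0,0,0,10],[0,0,0,0,0,0,10]]]'
python3 -c "
from h import *
print(goto([.633,.163,.0203],91.2))"
```

```text
time: 33.28
ee_pos: [0.6328, 0.1639, 0.0221]
tcp_rot: [179.9, -0.0, 91.4]
wrist_force: [-0.6, 0.2, -1.8]
opening: 0.0303
(array([-0.09,  0.01,  0.18]), array([ 0.002, -0.   ,  0.004]))
```

```bash
python3 -m pendant '[[[0,0,0.2,0,0,0,10],[0,0,0,0,0,0,10]]]'
python3 -m pendant '[[[0,0,0,0,0,0,30],[0,0,0,0,0,0,55],[0,0,0,0,0,0,60],[0,0,0,0,0,0,60]]]'
python3 -m pendant '[[[0,0,-0.5,0,0,0,60],[0,0,-1.5,0,0,0,60],[0,0,-2.5,0,0,0,70],[0,0,-2.5,0,0,0,80],[0,0,-2.5,0,0,0,100]]]'
python3 -m pendant '[[[0,0,-2.5,0,0,0,100],[0,0,-2,0,0,0,100],[0,0,0,0,0,0,100],[0,0,0,0,0,0,100]]]'
python3 -c "
from h import *
C=cam('wrist');im=bot.camera('wrist');cv2.imwrite('pics/w13.png',cv2.resize(im[50:330,130:370,::-1],None,fx=2,fy=2));print(bot.get_obs()['ee_pos'])
for t in('fresh_pack','old_pack'):
  for d in bot.masks_of('wrist',t):
    q=px2w(C,np.array(d['extent']).reshape(2,2),.031)[:,:2];print(t,d['confidence'],d['extent'],q.round(3).tolist(),q.mean(0))
"
```

```text
time: 33.45
ee_pos: [0.633, 0.164, 0.0203]
tcp_rot: [179.9, -0.0, 91.4]
wrist_force: [0.2, 0.0, -2.0]
opening: 0.0303
time: 33.78
ee_pos: [0.6338, 0.1641, 0.0216]
tcp_rot: [179.7, -0.1, 91.4]
wrist_force: [0.0, 0.2, -0.7]
opening: 0.0511
time: 34.2
ee_pos: [0.6305, 0.1633, 0.115]
tcp_rot: [-179.7, 0.1, 91.4]
wrist_force: [0.1, 0.3, -0.2]
opening: 0.0788
time: 34.53
ee_pos: [0.6326, 0.1638, 0.1712]
tcp_rot: [179.7, -0.1, 91.4]
wrist_force: [-0.7, -0.0, -1.5]
opening: 0.0853
[0.63263885 0.1637744  0.17144855]
fresh_pack 0.7 [240.0, 138.4, 270.0, 212.3] [[0.618, 0.209], [0.653, 0.126]] [0.63555718 0.16713343]
```

View pics/w13.png

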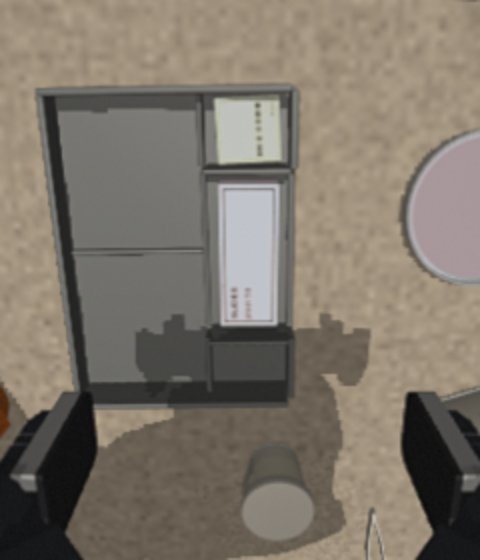

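The fresh pack lies flat in the trough, centred (caddy walls visible on all sides). Now I return to the jar.

```bash
python3 -m pendant '[[[-1.2,-0.9,0,0,0,0,100],[-2.5,-2,0,0,0,0,100],[-3,-2.4,0,0,0,0,100],[-3,-2.4,0,0,0,0,100],[-3,-2.4,0,0,0,0,100]]]'
python3 -m pendant '[[[-3,-2.4,0,0,0,0,100],[-3,-2.4,0,0,0,0,100],[-3,-2.4,0,0,0,0,100],[-2,-1.5,0,0,0,0,100],[-0.5,-0.4,0,0,0,0,100]]]'
python3 -m pendant '[[[0,0,0,0,0,0,100],[0,0,0,0,0,0,100]]]'
python3 -c "
from h import *
print(goto([.436,-.0845,.13],90.7))"
```

```text
time: 35.1
ee_pos: [0.5309, 0.0349, 0.159]
tcp_rot: [-179.6, -0.0, 91.8]
wrist_force: [1.0, -0.4, 0.9]
opening: 0.0856
time: 35.52
ee_pos: [0.4322, -0.0898, 0.1528]
tcp_rot: [-179.0, -0.0, 91.8]
wrist_force: [0.2, 0.4, 0.8]
opening: 0.0855
time: 35.68
ee_pos: [0.4306, -0.0909, 0.1514]
tcp_rot: [-178.8, -0.1, 91.5]
wrist_force: [-0.3, -0.0, 0.2]
opening: 0.0854
(array([0.62, 0.6 , 2.13]), array([-0.02 , -0.001,  0.015]))
```

```bash
python3 -m pendant '[[[0.3,0.3,0.8,-0.01,0,0.015,100],[0.3,0.3,1,-0.01,0,0,100],[0,0,0.5,0,0,0,100],[0,0,0,0,0,0,100],[0,0,0,0,0,0,100]]]'
python3 -c "
from h import *
print(goto([.436,-.0845,.049],90.7))"
```

```text
time: 36.1
ee_pos: [0.4387, -0.0804, 0.1239]
tcp_rot: [-179.9, -0.1, 90.8]
wrist_force: [-0.1, 0.1, -0.1]
opening: 0.0854
(array([-0.42, -0.26,  7.49]), array([-0.001, -0.003,  0.001]))
```

```bash
python3 -m pendant '[[[-0.2,-0.2,1.2,0,-0.003,0,100],[-0.2,-0.1,1.5,0,0,0,100],[0,0,1,0,0,0,100],[0,0,0.5,0,0,0,100],[0,0,0,0,0,0,100]]]'
python3 -m pendant '[[[0,0,0,0,0,0,100]]]'
python3 -c "
from h import *
print(goto([.436,-.0845,.049],90.7))"
```

```text
time: 36.52
ee_pos: [0.4373, -0.0828, 0.0808]
tcp_rot: [-180.0, 0.0, 90.9]
wrist_force: [-1.1, -0.3, -0.4]
opening: 0.0852
time: 36.6
ee_pos: [0.4374, -0.0826, 0.081]
tcp_rot: [-179.9, 0.0, 90.9]
wrist_force: [0.2, 0.2, 0.8]
opening: 0.0856
(array([-0.19, -0.14,  3.2 ]), array([-0.001,  0.   ,  0.004]))
```

```bash
python3 -m pendant '[[[-0.2,-0.2,1.5,0,0,0,100],[0,0,1.2,0,0,0,100],[0,0,0.5,0,0,0,100],[0,0,0,0,0,0,100],[0,0,0,0,0,0,100]]]'
python3 -c "
from h import *
print(goto([.436,-.0845,.0488],90.7))"
```

```text
time: 37.02
ee_pos: [0.4371, -0.0846, 0.0501]
tcp_rot: [179.9, 0.0, 90.9]
wrist_force: [-0.7, 0.4, 0.1]
opening: 0.0854
(array([ 0.01, -0.11,  0.13]), array([0.002, 0.001, 0.004]))
```

```bash
python3 -m pendant '[[[0,-0.1,0.1,0,0,0,60],[0,0,0,0,0,0,40],[0,0,0,0,0,0,20],[0,0,0,0,0,0,20],[0,0,0,0,0,0,20]]]' 40
python3 -m pendant '[[[0,0,-0.5,0,0,0,20],[0,0,-1,0,0,0,20],[0,0,-2,0,0,0,20],[0,0,-2.5,0,0,0,20],[0,0,-2.5,0,0,0,20]]]'
python3 -m pendant '[[[0,0,-2.5,0,0,0,20],[0,0,-2.5,0,0,0,20],[0,0,-1.5,0,0,0,20],[0,0,0,0,0,0,20]]]'
python3 -c "
from h import *
print(goto([.573,.197,.18],91))"
```

```text
time: 37.43
ee_pos: [0.4367, -0.0846, 0.0506]
tcp_rot: [179.8, 0.1, 90.9]
wrist_force: [0.2, -0.5, -2.6]
opening: 0.0625
time: 37.85
ee_pos: [0.433, -0.0838, 0.1352]
tcp_rot: [-179.7, -0.1, 90.9]
wrist_force: [0.3, 0.3, -2.4]
opening: 0.0626
time: 38.18
ee_pos: [0.4341, -0.0841, 0.2117]
tcp_rot: [179.9, 0.0, 90.9]
wrist_force: [0.1, 0.3, -2.7]
opening: 0.0623
(array([27.88, 14.34,  3.17]), array([ 0.002,  0.001, -0.001]))
```

```bash
python3 -m pendant '[[[1,0.5,0,0,0,0,20],[2,1,0,0,0,0,20],[3,1.6,0,0,0,0,20],[3.3,1.7,0,0,0,0,20],[3.3,1.7,0,0,0,0,20]]]'
python3 -m pendant '[[[3.3,1.7,0,0,0,0,20],[3.3,1.7,0,0,0,0,20],[3.3,1.7,0,0,0,0,20],[2.2,1.2,0,0,0,0,20],[1,0.5,0,0,0,0,20]]]'
python3 -m pendant '[[[0,0,0,0,0,0,20],[0,0,0,0,0,0,20]]]'
python3 -c "
from h import *
print(goto([.573,.197,.10],91))"
```

```text
time: 38.6
ee_pos: [0.4978, 0.044, 0.2114]
tcp_rot: [179.8, 0.1, 90.3]
wrist_force: [0.9, -0.4, -2.5]
opening: 0.0623
time: 39.02
ee_pos: [0.5661, 0.1897, 0.2036]
tcp_rot: [-179.8, 0.2, 90.5]
wrist_force: [0.5, -0.0, -2.2]
opening: 0.0622
time: 39.18
ee_pos: [0.5657, 0.1929, 0.2002]
tcp_rot: [-179.5, 0.2, 90.8]
wrist_force: [-0.1, 0.1, -2.7]
opening: 0.0623
(array([ 0.44,  0.82, 10.01]), array([-0.008,  0.004, -0.004]))
```

```bash
python3 -m pendant '[[[0.3,0.4,1,-0.005,0.003,0,20],[0.2,0.4,2,-0.004,0,0,20],[0,0,2.5,0,0,0,20],[0,0,2,0,0,0,20],[0,0,1,0,0,0,20]]]'
python3 -m pendant '[[[0,0,0,0,0,0,20],[0,0,0,0,0,0,20]]]'
python3 -c "
from h import *
print(goto([.573,.198,.0516],91))"
```

```text
time: 39.6
ee_pos: [0.5738, 0.1941, 0.1124]
tcp_rot: [179.7, -0.0, 90.5]
wrist_force: [-0.8, 0.2, -2.1]
opening: 0.0623
time: 39.77
ee_pos: [0.5721, 0.1917, 0.1095]
tcp_rot: [179.9, 0.1, 90.3]
wrist_force: [-0.6, -0.2, -2.3]
opening: 0.0623
(array([0.64, 0.08, 5.79]), array([ 0.002,  0.001, -0.012]))
```

```bash
python3 -m pendant '[[[0.4,0,1.5,0,0,-0.01,20],[0.3,0,1.5,0,0,0,20],[0,0,1,0,0,0,20],[0,0,0.6,0,0,0,20],[0,0,0,0,0,0,20]]]'
python3 -m pendant '[[[0,0,0,0,0,0,20]]]'
python3 -c "
from h import *
print(goto([.573,.198,.0516],91))"
```

```text
time: 40.18
ee_pos: [0.5747, 0.1975, 0.0682]
tcp_rot: [179.4, -0.1, 90.8]
wrist_force: [-0.4, -0.4, -2.1]
opening: 0.0623
time: 40.27
ee_pos: [0.5749, 0.1973, 0.0689]
tcp_rot: [179.4, -0.1, 90.7]
wrist_force: [-0.5, 0.0, -2.2]
opening: 0.0625
(array([ 0.07, -0.21,  1.73]), array([ 0.011, -0.001, -0.004]))
```

```bash
python3 -m pendant '[[[0,-0.1,0.8,0.007,0,0,20],[0,-0.1,0.6,0.004,0,0,20],[0,0,0.3,0,0,0,20],[0,0,0,0,0,0,20]]]'
python3 -c "
from h import *
print(goto([.573,.198,.0516],91))"
```

```text
time: 40.6
ee_pos: [0.5741, 0.1973, 0.0528]
tcp_rot: [179.9, -0.1, 90.7]
wrist_force: [0.4, -0.0, -3.1]
opening: 0.0623
(array([ 0.07, -0.11,  0.12]), array([ 0.002, -0.002, -0.005]))
```

```bash
python3 -m pendant '[[[0,0,0.2,0,0,0,20],[0,0,0,0,0,0,20]]]'
python3 -m pendant '[[[0,0,0,0,0,0,60],[0,0,0,0,0,0,100],[0,0,0,0,0,0,100],[0,0,0,0,0,0,100]]]'
python3 -m pendant '[[[0,0,-0.5,0,0,0,100],[0,0,-1.5,0,0,0,100],[0,0,-2.5,0,0,0,100],[0,0,-2.5,0,0,0,100],[0,0,-2.5,0,0,0,100]]]'
python3 -m pendant '[[[0,0,-2.5,0,0,0,100],[0,0,-1.5,0,0,0,100],[0,0,0,0,0,0,100],[0,0,0,0,0,0,100]]]'
python3 -c "
from h import *
C=cam('wrist');im=bot.camera('wrist');cv2.imwrite('pics/w14.png',im[:,:,::-1])
print(w2px(C,[[.574,.199,.1]]),[(d['extent'],d['confidence']) for d in bot.masks_of('wrist','jar')])
print(goto([.436,-.1805,.18],91))"
```

```text
time: 40.77
ee_pos: [0.5745, 0.1977, 0.0516]
tcp_rot: [179.8, -0.2, 90.7]
wrist_force: [0.6, 0.7, -1.3]
opening: 0.0622
time: 41.1
ee_pos: [0.5751, 0.1979, 0.0526]
tcp_rot: [179.7, -0.2, 90.7]
wrist_force: [0.8, 0.0, -0.6]
opening: 0.0852
time: 41.52
ee_pos: [0.5719, 0.1966, 0.1459]
tcp_rot: [-179.8, -0.0, 90.7]
wrist_force: [0.3, 0.4, 0.6]
opening: 0.0853
time: 41.85
ee_pos: [0.5737, 0.197, 0.1958]
tcp_rot: [179.7, -0.2, 90.7]
wrist_force: [-0.9, 0.5, -0.4]
opening: 0.0854
[[253.42987344 191.70959724]] [([222.2, 143.1, 290.3, 226.1], 0.98)]
(array([-37.57, -14.21,   1.31]), array([ 0.004, -0.003, -0.005]))
```

Jar seated at the same TCP it was picked from. Now the cup.

```bash
python3 -m pendant '[[[-1.5,-0.5,0,0,0,0,100],[-3,-1.1,0,0,0,0,100],[-3.7,-1.4,0,0,0,0,100],[-3.7,-1.4,0,0,0,0,100],[-3.7,-1.4,0,0,0,0,100]]]'
python3 -m pendant '[[[-3.7,-1.4,0,0,0,0,100],[-3.7,-1.4,0,0,0,0,100],[-3.7,-1.4,0,0,0,0,100],[-3.7,-1.4,0,0,0,0,100],[-3.7,-1.4,0,0,0,0,100]]]'
python3 -m pendant '[[[-1.6,-0.6,0,0,0,0,100],[-0.5,0,0,0,0,0,100],[0,0,0,0,0,0,100],[0,0,0,0,0,0,100]]]'
python3 -c "
from h import *
print(goto([.435,-.181,.12],91))"
```

```text
time: 42.37
ee_pos: [0.5145, 0.0409, 0.1838]
tcp_rot: [-179.6, -0.1, 91.3]
wrist_force: [0.4, -0.9, 0.3]
opening: 0.0853
time: 42.78
ee_pos: [0.4405, -0.1524, 0.1758]
tcp_rot: [-179.0, -0.2, 91.4]
wrist_force: [1.8, 0.2, 0.0]
opening: 0.0852
time: 43.12
ee_pos: [0.4298, -0.1794, 0.1706]
tcp_rot: [-178.6, -0.3, 90.9]
wrist_force: [0.7, 0.5, 0.1]
opening: 0.0855
(array([-0.19,  0.64,  5.05]), array([-0.025, -0.006, -0.002]))
```

```bash
python3 -m pendant '[[[-0.1,0.3,1,-0.012,-0.003,0,100],[-0.1,0.3,1.5,-0.012,-0.003,0,100],[0,0,1.5,0,0,0,100],[0,0,1,0,0,0,100],[0,0,0,0,0,0,100]]]'
python3 -m pendant '[[[0,0,0,0,0,0,100],[0,0,0,0,0,0,100]]]'
python3 -c "
from h import *
C=cam('wrist');im=bot.camera('wrist')
print(w2px(C,[[.435,-.181,.072]]))
for d in bot.masks_of('wrist','cup'):
    ys,xs=np.nonzero(d['pixels']);print(d['extent'],d['confidence'])
print(goto([.435,-.181,.049],91))"
```

```text
time: 43.53
ee_pos: [0.4377, -0.1755, 0.1166]
tcp_rot: [-179.9, -0.1, 91.3]
wrist_force: [-0.3, -0.0, -0.2]
opening: 0.0854
time: 43.7
ee_pos: [0.438, -0.1738, 0.1163]
tcp_rot: [-179.9, -0.1, 91.4]
wrist_force: [0.8, -0.2, -0.3]
opening: 0.0856
[[249.52186811 224.64168594]]
[210.4, 180.4, 289.6, 266.5] 0.66
(array([-0.69, -0.33,  6.78]), array([-0.002, -0.002,  0.007]))
```

```bash
python3 -m pendant '[[[-0.4,-0.2,1.5,0,-0.002,0.005,100],[-0.3,-0.1,2,0,0,0,100],[0,0,1.5,0,0,0,100],[0,0,0.7,0,0,0,100],[0,0,0,0,0,0,100]]]'
python3 -m pendant '[[[0,0,0,0,0,0,100]]]'
python3 -c "
from h import *
print(goto([.435,-.181,.049],91))"
```

```text
time: 44.22
ee_pos: [0.4381, -0.1824, 0.0625]
tcp_rot: [179.7, 0.2, 91.1]
wrist_force: [-0.8, 0.1, -0.1]
opening: 0.0858
time: 44.3
ee_pos: [0.4382, -0.1825, 0.063]
tcp_rot: [179.7, 0.2, 91.1]
wrist_force: [-0.7, -0.2, 0.5]
opening: 0.0856
(array([ 0.16, -0.33,  1.4 ]), array([0.006, 0.003, 0.002]))
```

```bash
python3 -m pendant '[[[0.1,-0.2,0.8,0.005,0.002,0,100],[0,-0.1,0.7,0,0,0,100],[0,0,0.2,0,0,0,100],[0,0,0,0,0,0,100]]]'
python3 -m pendant '[[[0,0,0,0,0,0,60],[0,0,0,0,0,0,40],[0,0,0,0,0,0,20],[0,0,0,0,0,0,20],[0,0,0,0,0,0,20]]]' 30
python3 -m pendant '[[[0,0,-0.5,0,0,0,20],[0,0,-1,0,0,0,20],[0,0,-2,0,0,0,20],[0,0,-2.5,0,0,0,20],[0,0,-2.5,0,0,0,20]]]'
python3 -m pendant '[[[0,0,-2.5,0,0,0,20],[0,0,-2.5,0,0,0,20],[0,0,-1.5,0,0,0,20],[0,0,0,0,0,0,20]]]'
python3 -c "
from h import *
print(goto([.577,.1295,.18],91))"
```

```text
time: 44.63
ee_pos: [0.4364, -0.182, 0.0472]
tcp_rot: [179.8, 0.1, 91.1]
wrist_force: [0.5, -0.7, -0.5]
opening: 0.0854
time: 45.05
ee_pos: [0.4368, -0.1821, 0.0482]
tcp_rot: [179.7, 0.2, 91.1]
wrist_force: [0.1, 0.7, -1.4]
opening: 0.0617
time: 45.47
ee_pos: [0.4335, -0.1806, 0.133]
tcp_rot: [-179.8, -0.0, 91.1]
wrist_force: [0.9, -0.0, -1.0]
opening: 0.0613
time: 45.8
ee_pos: [0.4345, -0.1809, 0.2097]
tcp_rot: [179.8, 0.2, 91.1]
wrist_force: [0.5, 0.1, -1.3]
opening: 0.0622
(array([30.76, 14.86,  2.95]), array([0.004, 0.003, 0.003]))
```

```bash
python3 -m pendant '[[[1,0.5,0,0,0,0,20],[2.5,1.2,0,0,0,0,20],[3.4,1.6,0,0,0,0,20],[3.4,1.6,0,0,0,0,20],[3.4,1.6,0,0,0,0,20]]]'
python3 -m pendant '[[[3.4,1.6,0,0,0,0,20],[3.4,1.6,0,0,0,0,20],[3.4,1.6,0,0,0,0,20],[3,1.6,0,0,0,0,20],[1.5,0.7,0,0,0,0,20]]]'
python3 -m pendant '[[[0.5,0.3,0,0,0,0,20],[0,0,0,0,0,0,20],[0,0,0,0,0,0,20]]]'
python3 -c "
from h import *
print(goto([.574,.126,.11],91))"
```

```text
time: 46.22
ee_pos: [0.4974, -0.0413, 0.2084]
tcp_rot: [179.7, 0.3, 90.5]
wrist_force: [0.6, -0.3, -0.9]
opening: 0.0614
time: 46.63
ee_pos: [0.5675, 0.1212, 0.2013]
tcp_rot: [-179.9, 0.2, 90.6]
wrist_force: [0.7, 0.1, -0.8]
opening: 0.0615
time: 46.88
ee_pos: [0.5697, 0.1315, 0.1967]
tcp_rot: [-179.5, 0.3, 91.0]
wrist_force: [-0.4, 0.2, -0.9]
opening: 0.0618
(array([-0.52,  0.49,  8.67]), array([-0.009,  0.005, -0.   ]))
```

```bash
python3 -m pendant '[[[-0.3,0.3,1,-0.005,0.003,0,20],[-0.2,0.2,1,-0.004,0.002,0,20],[0,0,0,0,0,0,20],[0,0,0,0,0,0,20]]]'
python3 -c "
from h import *
print(goto([.574,.126,.11],91))"
```

```text
time: 47.22
ee_pos: [0.5731, 0.1229, 0.1753]
tcp_rot: [-180.0, 0.0, 90.8]
wrist_force: [0.2, 0.2, -0.5]
opening: 0.062
(array([0.31, 0.1 , 6.53]), array([-0.   ,  0.   , -0.004]))
```

```bash
python3 -m pendant '[[[0.2,0.1,1.5,0,0,0,20],[0,0,2,0,0,0,20],[0,0,2,0,0,0,20],[0,0,1,0,0,0,20],[0,0,0,0,0,0,20]]]'
python3 -m pendant '[[[0,0,0,0,0,0,20]]]'
python3 -c "
from h import *
print(goto([.574,.126,.0495],91))"
```

```text
time: 47.63
ee_pos: [0.5742, 0.1216, 0.1117]
tcp_rot: [179.8, -0.0, 90.5]
wrist_force: [-0.2, 0.6, -0.9]
opening: 0.0617
time: 47.72
ee_pos: [0.574, 0.1212, 0.1121]
tcp_rot: [179.8, -0.0, 90.4]
wrist_force: [0.1, 0.2, -0.6]
opening: 0.062
(array([ 0.48, -0.02,  6.26]), array([ 0.004, -0.   , -0.01 ]))
```

```bash
python3 -m pendant '[[[0.3,0,1.5,0.003,0,0,20],[0.2,0,2,0.003,0,0,20],[0,-0.1,1,0,0,0,20],[0,0,0.5,0,0,0,20],[0,0,0,0,0,0,20]]]'
python3 -m pendant '[[[0,0,0,0,0,0,20]]]'
python3 -c "
from h import *
print(goto([.574,.126,.0495],91))"
```

```text
time: 48.13
ee_pos: [0.575, 0.1268, 0.063]
tcp_rot: [179.8, -0.1, 90.4]
wrist_force: [0.3, 0.1, -0.8]
opening: 0.0616
time: 48.22
ee_pos: [0.5749, 0.1268, 0.0631]
tcp_rot: [179.8, -0.1, 90.4]
wrist_force: [0.0, 0.5, -1.0]
opening: 0.0618
(array([-0.09, -0.1 ,  1.36]), array([ 0.003, -0.002, -0.011]))
```

```bash
python3 -m pendant '[[[-0.1,-0.1,0.7,0.003,0,0,20],[0,0,0.5,0,0,0,20],[0,0,0.3,0,0,0,20],[0,0,0,0,0,0,20]]]'
python3 -m pendant '[[[0,0,0,0,0,0,20]]]'
```

```text
time: 48.55
ee_pos: [0.5751, 0.126, 0.0491]
tcp_rot: [179.8, -0.1, 90.4]
wrist_force: [-0.4, -1.0, -0.9]
opening: 0.0616
time: 48.63
ee_pos: [0.5752, 0.1259, 0.0491]
tcp_rot: [179.8, -0.1, 90.4]
wrist_force: [0.1, 0.4, -1.7]
opening: 0.0618
```

```bash
python3 -m pendant '[[[0,0,0,0,0,0,60],[0,0,0,0,0,0,100],[0,0,0,0,0,0,100],[0,0,0,0,0,0,100]]]'
python3 -m pendant '[[[0,0,-0.5,0,0,0,100],[0,0,-1.5,0,0,0,100],[0,0,-2.5,0,0,0,100],[0,0,-2.5,0,0,0,100],[0,0,-2.5,0,0,0,100]]]'
python3 -m pendant '[[[0,0,-2.5,0,0,0,100],[0,0,-2.5,0,0,0,100],[0,0,-2,0,0,0,100],[0,0,0,0,0,0,100],[0,0,0,0,0,0,100]]]'
python3 - <<'E'
from h import *
W=cam('wrist');w=bot.camera('wrist');s=bot.camera('scene')
for t,z in(('fresh_pack',.031),('old_pack',.031)):
    for d in bot.masks_of('wrist',t): q=px2w(W,np.array(d['extent']).reshape(2,2),z)[:,:2];print(t,d['confidence'],q.mean(0))
print('pred',w2px(W,[[.574,.199,.1],[.575,.127,.073]]),[(d['extent'],d['confidence']) for t in('jar','cup') for d in bot.masks_of('wrist',t)])
a=cv2.resize(w[60:320,130:370],(480,520));b=cv2.resize(s[195:300,145:265],(320,280));c=cv2.resize(s[165:260,290:400],(320,240))
cv2.imwrite('pics/fin.png',np.hstack([a,np.vstack([b,c])])[:,:,::-1])
E
```

```text
time: 48.97
ee_pos: [0.5756, 0.126, 0.0499]
tcp_rot: [179.7, -0.1, 90.4]
wrist_force: [0.1, -0.2, 0.5]
opening: 0.085
time: 49.38
ee_pos: [0.5721, 0.1251, 0.1435]
tcp_rot: [-179.7, -0.0, 90.4]
wrist_force: [0.5, 0.4, -0.4]
opening: 0.0855
time: 49.8
ee_pos: [0.5735, 0.1253, 0.2258]
tcp_rot: [179.7, -0.1, 90.4]
wrist_force: [0.1, 0.3, -1.8]
opening: 0.0857
pred [[253.8675354  110.58621534]
 [254.28374128 175.53674395]] [([220.6, 74.9, 289.4, 143.7], 0.56), ([294.8, 225.9, 328.3, 267.6], 0.77), ([131.3, 196.8, 190.4, 252.4], 0.77), ([227.8, 150.8, 280.7, 203.9], 0.64), ([220.8, 73.9, 287.3, 144.0], 0.43)]
```

View pics/fin.png

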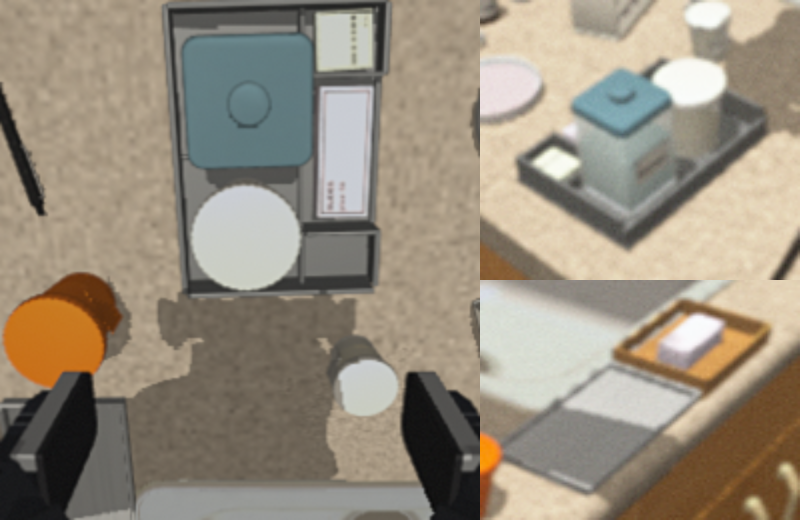

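The last picture shows the jar lid at (248,100), the cup lid at (246,237), the fresh pack at (345,150) in the trough, and the used pack flat in the carton at (692,340). All are upright or flat and the gripper is clear, so I hand in.

```bash
python3 -c "
from workcell import bot
print(bot.get_obs()['time'],bot.job_done())"
```

```text
the job is handed in; nothing more can be done
50.1 None
```

I did the whole job in order and handed it in at 50.1 s of the 128 s allowed; no verdict is reported, so my own checks are all there is to go on. I moved the jar and cup to the steel tray and put the used pack in the carton. The fresh pack then went into the trough, and the jar and cup went back into their bays.

**What the last pictures and readings showed:**
- **Jar and cup:** both looked upright in their bays. They were released about 1 mm (jar) and 5 mm (cup) from the gripper positions they were picked up at. I set the cup back a little on purpose, to leave more room beside the jar and the rear ridge.
- **Packs:** the fresh pack lies flat in the trough, near its middle, and the used pack lies flat in the carton.
- **Robot:** the gripper was open and clear of everything. I never went near the tube rack or the petri dish.

**What disagreed or was not confirmed:**
- Position estimates from different views differed by 3 to 7 mm, mostly in y.
- On the tray, the cup was pressed down with about 48 N at the wrist and the jar with about 21 N before release. Both stayed upright and the wrist limit is 120 N.
- In the final wrist view the network found neither pack. I confirmed both only by eye there, along with earlier detections of each pack after I placed it.

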